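Change the ink pad of a self-inking stamp

TASK

Change the ink pad of the self-inking stamp held in the vice: with the blunt eraser end of the pencil, push the spent pad loose from behind through the window in the stamp's rear, lay the pencil down on the desk or its rest, draw the spent pad out of the front and put it in the waste tray, then slide in the new pad from its carton, felt down and thumb end outwards, and press it home until both catches snap in. Do not force the new pad, let neither inky pad land on the desk, and leave the other things on the desk where they are.

Things in the scene. Friction and masses are not known exactly. Their poses are not given: they have to be found in the camera images.
- stamp: Black self-inking stamp, handle locked down, foot clamped in a blue low vice; both fixed to the desk as one. Origin on the desk under the stamp's middle, z up; x runs along the pad slot: -x is the front with the slot's mouth, +x the rear with the window. Housing: x -46 to +47 mm, y -40 to +40 mm. Vice: x -50 to +50 mm, y -110 to +205 mm, beside the stamp up to 64 mm high, before mouth and window 28 mm.
- stamp_cap (a point): Middle of the flat top of the stamp's cap, 138 mm above the desk; axes as the stamp's. The cap spans 70 mm along x and 80 mm along y; below it the slot's roof (104 to 112 mm above the desk) begins at x = -38 mm of the stamp's frame.
- stamp_mouth (a point): Centre of the slot's mouth on the stamp's front face, 95 mm above the desk; axes as the stamp's (+x into the slot). The slot is 58.5 mm wide and 18 mm high; its side lips are rounded and the two ledges a pad slides on, 86 mm above the desk, slope down to the mouth over their first 10 mm.
- stamp_window (a point): Centre of the window in the stamp's rear face, 95 mm above the desk, 32 mm wide, 18 mm high; axes as the stamp's. The rear end of a pad that is home lies 6 mm inside; the rear wall stops a pad 1.5 mm deeper than home.
- pad_home (a point): Where the centre of a pad lies when it is home (thumb end 3 mm proud of the stamp's front, catches in its notches); axes as the stamp's. The two sprung catches sit 20 mm inside the rear face, one each side: about 12 N pushes a pad out of them, and after 15 mm it slides freely; going in, up to about 8 N is felt over the last 15 mm until they snap into the notches.
- old_pad_center (a point): Centre of the spent ink pad (grey tray, stained), home in the stamp at the start. Both pads: flat plastic trays, 90 mm long (x), 56 mm wide (y), 16 mm thick (z), felt underneath, about 50 g; -x is the ribbed thumb end, +x the rounded end that goes in first. The side notches lie 26 to 36 mm from the centre towards +x.
- new_pad_center (a point): Centre of the new ink pad (white tray, red square on top), the same size and axes as the spent one. It lies felt down on its carton, a fixed white box 100 x 46 mm and 44 mm high, lengthwise alike.
- pencil_center (a point): Centre of a fat yellow pencil, 180 mm long (x), 12 mm thick, 30 g; -x is the blunt pink eraser end, +x the point. It lies level across its rest with its centre 30 mm above the desk, and is clear for fingers for 40 mm either side of the rest's middle.
- pencil_rest: Dark wooden pencil rest, fixed, 126 mm long (x), 40 mm wide; base 6 mm high, with a saddle at x = +-52 mm (14 mm long) whose groove is 16 mm wide, its floor 24 mm and its cheeks 33 mm above the desk. Origin on the desk under its middle.
- waste_tray: Waste tray, dark open metal tray, fixed, 150 x 150 mm, its rim 42 mm and its inner floor 11 mm above the desk, walls 3 mm thick. Origin on the desk under its middle.
- carton: The new pad's carton. Origin on the desk under its middle.
- mug: Steel travel mug with black lid and handle, 82 mm wide, 168 mm high, loose; origin under its middle, to be left alone.
- brush_pot: Black pot of brushes, 84 mm wide, 95 mm high (brushes to 220 mm), loose; origin under its middle, to be left alone.
- red_pot: Red pot of brushes, 72 mm wide, 110 mm high (brushes to 230 mm), loose; origin under its middle, to be left alone.
- ink_bottle: Amber ink jar, 54 mm wide, 70 mm high, loose; origin under its middle, to be left alone.
- tape_roll: Roll of masking tape, 90 mm wide, 24 mm high, lying flat, loose; origin under its middle, to be left alone.
- eraser: White eraser, 60 x 24 x 13 mm, loose; origin under its middle, to be left alone.
Things that resemble listed ones, but are neither listed nor needed, are in the scene too. Leave any blue look-alike of the part that bears old_pad_center alone. Of the things that look like the part that bears new_pad_center, the smaller one is meant.

How it is judged (in metres and radians):
On the way, in this order (a step that is already met when the one before it is completed fails the run):
1. the spent pad has been pushed at least 12 mm from its home by the pencil's eraser end, from behind (x of old_pad_center in the frame of stamp below -0.016 m and x of pencil_center in the frame of stamp above 0.08 m and horizontal distance between pencil_center and old_pad_center below 0.145 m and angle between the x axis of pencil_center and the x axis of stamp, either way round below 0.25 rad and x of old_pad_center in the frame of pencil_center below -0.1 m), for 0.1 s.
2. the spent pad lies in the waste tray, let go (x of old_pad_center in the frame of waste_tray between -0.065 and 0.065 m and y of old_pad_center in the frame of waste_tray between -0.065 and 0.065 m and height (world z) of old_pad_center below 0.06 m and linear speed of old_pad below 0.05 m/s and contact force between the fingers and old_pad below 0.1 N), for 0.2 s.
At the end, for the whole second after the job is handed in: The new pad is home in the stamp, within 2 mm along the slot, both catches in its notches; the spent pad lies in the waste tray, its centre within 65 mm of the tray's middle either way; the pencil lies on desk or rest, its centre below 50 mm; all released, at rest (x of new_pad_center in the frame of pad_home between -0.002 and 0.002 m and y of new_pad_center in the frame of pad_home between -0.003 and 0.003 m and z of new_pad_center in the frame of pad_home between -0.004 and 0.004 m and x of old_pad_center in the frame of waste_tray between -0.065 and 0.065 m and y of old_pad_center in the frame of waste_tray between -0.065 and 0.065 m and height (world z) of old_pad_center below 0.06 m and height (world z) of pencil_center below 0.05 m and linear speed of each of new_pad, old_pad below 0.02 m/s and linear speed of pencil below 0.05 m/s and x of stamp_window in the frame of new_pad_center above 0.03 m and angle between new_pad_center's own z axis and vertical below 0.1 rad); the robot touches nothing.
It fails at once if an ink pad lands on the desk (height (world z) of any of old_pad_center, new_pad_center below 0.015 m).
It fails at once if the new pad is forced against the stamp with more than 50 N (contact force between new_pad and stamp above 50 N).
It fails at once if a bystander is moved by more than 20 mm (distance of any of mug, brush_pot, red_pot, ink_bottle, tape_roll, eraser from where it was at the start of the episode above 0.02 m).
It also fails if it takes over 72 s, if anything falls off the work surface, if the arm or the gripper's body presses on something with over 40 N, if the wrist force passes 120 N, or if a joint passes its speed limit or range.

ROBOT

A 6-joint arm with a two-finger parallel gripper is mounted at the origin on the work surface. World frame = base frame: x ahead of the robot, y to its left, z up, the work surface at z = 0. Lengths are in m, angles in degrees, forces in N, time in s.
With the tool pointing down it reaches from about 0.3 to 0.95 m from the base axis. Payload 3.1 kg.
Tool frame: the origin (TCP) lies on the centre line of the jaws, within the pads' length; the fingertips stand 25 mm ahead of it and the grasp point (between the pads) lies 6 mm ahead of it (ctrl.finger_overhang is the distance from the TCP to the fingertips, in m); z points along the fingers, y is the direction in which the jaws open and shut (so a half turn about z gives the same grasp; the last joint's range is limited). The gripper opens to 85 mm and grips with 20 to 120 N. Pads are 22 mm wide; open, the fingers measure 114 mm over their backs; the gripper's body (76 mm by 85 mm) begins 54 mm behind the grasp point. The pads swing forward as they close: fully open they stand 13 mm farther back than shut.
Start: joints at [-81.171, 17.653, 93.61, -0, 68.738, -3.994], TCP at [0.139, -0.609, 0.256] pointing down, gripper open.
Joint ranges: [-175.34, 175.34], [-45.06, 112.39], [2.9, 150.54], [-68.45, 248.45], [3.09, 151.38], [-168.51, 168.51]. Speed limits (degrees/s): [159.86, 159.86, 180, 180, 180, 180].

INTERFACE

Orientations are given as a 3x3 rotation matrix whose columns are the frame's x, y, z axes.
In Python, from workcell import monitor, viewer, ctrl, models gives the robot as it stands.
- The arm moves only by the shell command python3 -m crank 'ROWS' [FORCE]. ROWS is JSON, one flat list of numbers, 7 for each row, row after row: the shift along the tool's x, y, z in mm, then the turn, a rotation vector about the tool's x, y, z in degrees, then the opening, from -1 (shut) to 1 (fully open). In form: [tx, ty, tz, wx, wy, wz, hand, tx, ty, tz, wx, wy, wz, hand, ...]. A call has 1 to 20 rows; each row is the pose to reach, as a shift and turn from the pose commanded when the call began, along the tool's axes at that moment; what a row does not reach only later rows make up. A row lasts 1/12 s, in which the tool goes at most 41.7 mm and 7.16 degrees, less where a joint would pass 70% of its speed; a pose out of reach is approached as far as the arm can. A call with a gripper value outside its range is refused whole. The fingers move at their own pace and stop on an object; FORCE is the grip in N (left out, the last holds). Time passes only in rows, so rows that repeat a pose let the fingers close. It gives the time, the measured TCP pose, the force and the opening at its end, in the units of the state.
- monitor.get_obs(): the state, without advancing time (a new reading comes with each control period).
- viewer.capture(name): name is "scene" or "top" or "wrist"; returns a dict with "img" (400x640x3 uint8, red, green, blue), "fx", "fy", "cx", "cy" (pixels), "xyz" and "attitude" of the camera in the world; the wrist camera has in their place "T_tool_cam" (4x4, takes a point from camera to tool coordinates, whose origin is the TCP and whose axes are the flange's). Camera axes: x right, y down, z forward; pixel columns grow to the right and rows downward; lengths in m; the calibration is good to about 2 mm. A picture is of the moment at which its call begins: read the wrist's pose just before it. There is no depth.
- ctrl.hand_in(): hands the job in, once; it reports no verdict.
Trained networks look in the newest picture that a camera, given by its name, has taken for a name from the list of things; names that differ only in an ending like _2 or _b are one class to them, and where a whole thing is asked for, a point or a joint stands for the part that bears it (a point fixed in the world has none). Each returns a list of dicts, best first, with "score" (0 to 1); they miss things now and then, are a little off and sometimes report something else, mostly with a low value. They report only what shows in the picture. A call takes as long as a camera call. They do not tell look-alikes from the thing itself.
- models.find_in(camera, target): "rect" ([left, top, right, bottom] in pixels, round what is visible of it).
The state is a dict: "time": time; "qpos": joint angles; "joint_vel": joint speeds; "tau": joint torques, N m; "tcp_pos": TCP position; "eef_rot": TCP orientation; "wrist_force": force on the tool from outside, world axes, zero at the start; "torque": the same for the moment, N m; "width": finger opening in m.
Only numpy, scipy, OpenCV 4.12 (cv2) and the standard library are available. Lean on these libraries where they do the work, as an engineer would, in place of code of your own. Each camera call takes 0.05 s, during which the arm holds its last target.

## Working session

There is one attempt and no reset: what is moved stays moved. The work goes in short steps, Python scripts to look and compute and a shell command to move; the robot and the scene stay as the last step left them, time stands still between calls to the robot, and variables do not carry over. Pictures are saved under pics/ and viewed, and the job is handed in when it is done.

```bash
ls; mkdir -p pics; python3 - <<'E'
from workcell import monitor, viewer, ctrl, models
import cv2
o=monitor.get_obs(); print(o)
for n in ["scene","top"]:
    c=viewer.capture(n); cv2.imwrite(f"pics/{n}0.png",c["img"][:,:,::-1]); print(n,{k:v for k,v in c.items() if k!="img"})
    for t in ["stamp","old_pad_center","new_pad_center","pencil_center","pencil_rest","waste_tray","carton","mug","brush_pot","red_pot","ink_bottle","tape_roll","eraser"]:
        print(t,[( [round(x) for x in d["rect"]],round(d["score"],2)) for d in models.find_in(n,t)])
E
```

```text
pics
{'time': 0.0, 'qpos': array([-8.11716184e+01,  1.77045400e+01,  9.36891358e+01,  5.61720527e-04,
        6.87381321e+01, -3.99373169e+00]), 'joint_vel': array([ 0.02010534,  0.04613253,  0.03956426,  0.05113284, -0.06492252,
       -0.00317709]), 'tau': array([-1.47572169e-03, -4.15254164e+01, -2.76663154e+01,  4.89100080e-05,
        1.03052775e-02, -1.61362055e-05]), 'tcp_pos': array([ 0.13855919, -0.60866417,  0.25504983]), 'eef_rot': array([[ 9.75064596e-01,  2.21920968e-01, -3.44038939e-04],
       [ 2.21921170e-01, -9.75061957e-01,  2.27462916e-03],
       [ 1.69328624e-04, -2.29425989e-03, -9.99997354e-01]]), 'wrist_force': array([ 0.34434859,  0.29004337, -0.08291292]), 'torque': array([0.00632703, 0.00296552, 0.01581074]), 'width': 0.08550159287630903}
scene {'fx': 467.65169022322993, 'fy': 467.65169022322993, 'cx': 320.76727850743816, 'cy': 191.97514810592082, 'xyz': array([ 1.29997191, -0.32418653,  0.98090245]), 'attitude': array([[ 0.40828685,  0.63062776, -0.66000794],
       [ 0.91258018, -0.29967018,  0.27819992],
       [-0.0223441 , -0.71589553, -0.69784979]])}
[... 1042 characters left out ...]
[283, 158, 347, 265], 0.97), ([349, 137, 362, 157], 0.37)]
old_pad_center [([238, 152, 270, 179], 0.97), ([318, 186, 328, 200], 0.64)]
new_pad_center [([400, 146, 435, 169], 0.95), ([398, 270, 442, 321], 0.74)]
pencil_center [([169, 208, 226, 225], 0.68), ([241, 86, 277, 131], 0.22)]
pencil_rest [([180, 204, 219, 229], 0.65)]
waste_tray [([384, 184, 438, 244], 0.89)]
carton []
mug [([168, 104, 207, 152], 0.8), ([351, 137, 361, 157], 0.74)]
brush_pot [([239, 90, 274, 130], 0.89)]
red_pot [([301, 74, 326, 125], 0.8)]
ink_bottle [([344, 101, 361, 122], 0.51)]
tape_roll [([233, 232, 258, 262], 0.87), ([170, 107, 205, 154], 0.72)]
eraser [([169, 105, 207, 151], 0.7), ([348, 137, 366, 158], 0.43)]
```

View pics/scene0.png

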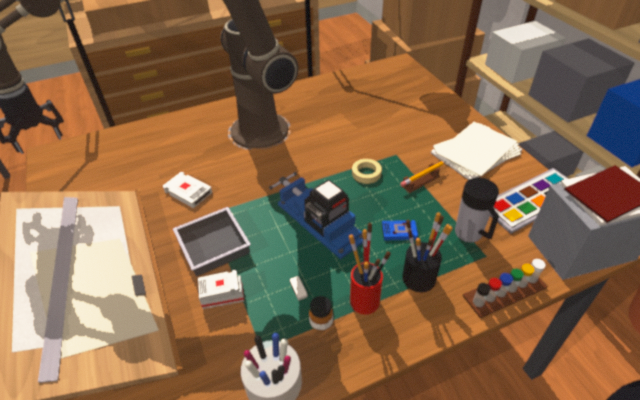

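View pics/top0.png

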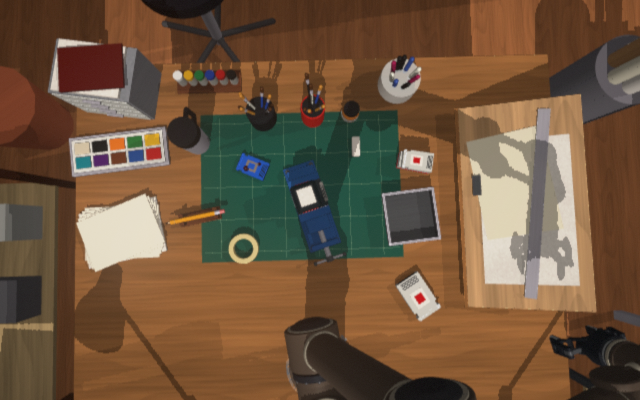

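```bash
python3 - <<'E'
import cv2,numpy as np
t=cv2.imread("pics/top0.png")
def c(x0,y0,x1,y1,n,s):
    cv2.imwrite(n,cv2.resize(t[y0:y1,x0:x1],None,fx=s,fy=s,interpolation=cv2.INTER_CUBIC))
c(380,135,450,330,"pics/c1.png",3)
c(265,150,365,275,"pics/c2.png",4.7)
c(155,180,245,240,"pics/c3.png",8)
E
```

```text
(no output)
```

View pics/c1.png

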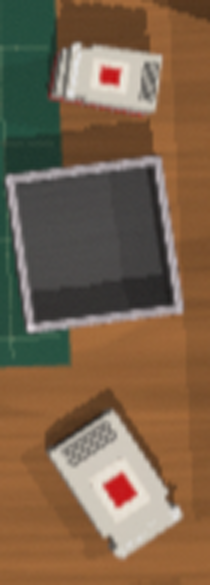

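View pics/c2.png

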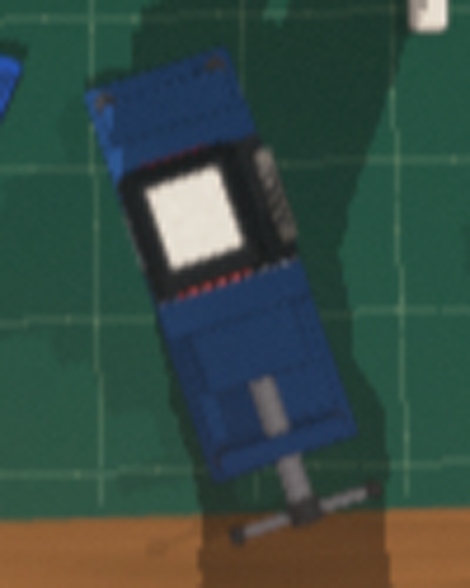

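View pics/c3.png

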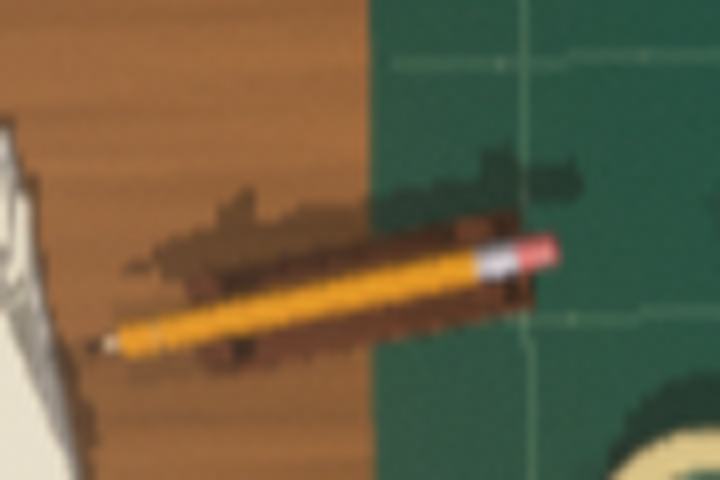

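```bash
cat > h.py <<'E'
import numpy as np, cv2
from scipy.spatial.transform import Rotation as Rn
from workcell import monitor, viewer, ctrl, models
def cam(name):
    o=monitor.get_obs(); c=viewer.capture(name)
    if name=="wrist":
        T=np.eye(4);T[:3,:3]=o["eef_rot"];T[:3,3]=o["tcp_pos"]; T=T@np.array(c["T_tool_cam"])
        c["R"]=T[:3,:3];c["p"]=T[:3,3]
    else: c["R"]=np.array(c["attitude"]);c["p"]=np.array(c["xyz"])
    return c
def px(c,u,v,z):
    d=c["R"]@np.array([(u-c["cx"])/c["fx"],(v-c["cy"])/c["fy"],1]); s=(z-c["p"][2])/d[2]
    return c["p"]+s*d
def proj(c,P):
    q=c["R"].T@(np.array(P)-c["p"]); return np.array([c["fx"]*q[0]/q[2]+c["cx"],c["fy"]*q[1]/q[2]+c["cy"]])
def down(yawdeg):  # tool x axis along world yaw, z down
    a=np.radians(yawdeg); x=np.array([np.cos(a),np.sin(a),0]); z=np.array([0,0,-1.]); return np.stack([x,np.cross(z,x),z],1)
def go(p,R,o=None):
    o=o or monitor.get_obs(); Rc=o["eef_rot"]
    print("shift mm",np.round(Rc.T@(np.array(p)-o["tcp_pos"])*1000,1),"rot",np.round(Rn.from_matrix(Rc.T@R).as_rotvec(degrees=True),2))
def st():
    o=monitor.get_obs(); print("t",round(o["time"],2),"p",np.round(o["tcp_pos"]*1000,1),"yaw",round(np.degrees(np.arctan2(o["eef_rot"][1,0],o["eef_rot"][0,0])),2),"F",np.round(o["wrist_force"],1),"w",round(o["width"]*1000,1),"q",np.round(o["qpos"],0)); return o
E
python3 - <<'E'
from h import *
st(); c=cam("wrist"); cv2.imwrite("pics/w0.png",c["img"][:,:,::-1]); print(c["fx"],c["T_tool_cam"])
c=cam("top")
for n,u,v,z in [("cap",306,197,.138),("tray",411,216,.042),("new",416,160,.06),("pencilEras",224,211,.03),("pencilTip",167,223,.03),("blue",252,165,.01)]: print(n,np.round(px(c,u,v,z)*1000))
E
```

```text
t 1.4 p [ 138.7 -609.4  256.3] yaw 12.82 F [ 0.8 -0.8  0. ] w 85.2 q [-81.  18.  94.  -0.  69.  -4.]
317.6262322983157 [[-4.68680269e-04 -9.54663384e-01 -2.97687090e-01  7.65416532e-02]
 [ 9.99999646e-01 -2.39217823e-04 -8.07249004e-04  1.10959933e-03]
 [ 6.99439008e-04 -2.97687363e-01  9.54663158e-01 -1.17602845e-01]
 [ 0.00000000e+00  0.00000000e+00  0.00000000e+00  1.00000000e+00]]
cap [501.  32. 138.]
tray [ 442. -280.   42.]
new [ 608. -298.   60.]
pencilEras [473. 282.  30.]
pencilTip [441. 454.  30.]
blue [613. 198.  10.]
```

View pics/w0.png

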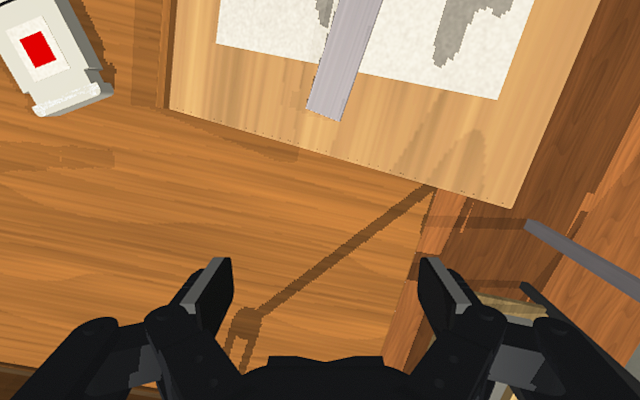

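```bash
python3 - <<'E'
from h import *
go([.52,-.29,.30],down(100))
E
```

```text
shift mm [ 442.7 -226.8  -43.7] rot [  0.     0.   -87.18]
```

```bash
python3 -m crank '[443,-227,-44,0,0,-87,1,443,-227,-44,0,0,-87,1,443,-227,-44,0,0,-87,1,443,-227,-44,0,0,-87,1,443,-227,-44,0,0,-87,1,443,-227,-44,0,0,-87,1,443,-227,-44,0,0,-87,1,443,-227,-44,0,0,-87,1,443,-227,-44,0,0,-87,1,443,-227,-44,0,0,-87,1,443,-227,-44,0,0,-87,1,443,-227,-44,0,0,-87,1,443,-227,-44,0,0,-87,1,443,-227,-44,0,0,-87,1,443,-227,-44,0,0,-87,1,443,-227,-44,0,0,-87,1]'
python3 - <<'E'
from h import *
st(); c=cam("wrist"); cv2.imwrite("pics/w1.png",c["img"][:,:,::-1]); np.save("w1.npy",dict(c),allow_pickle=True); st()
E
```

```text
time: 2.83
tcp_pos: [0.5192, -0.2906, 0.2999]
eef_rot: [[-0.169, 0.986, -0.001], [0.986, 0.169, -0.0], [0.0, -0.001, -1.0]]
wrist_force: [0.9, -1.5, 0.1]
width: 0.086
t 2.83 p [ 519.2 -290.6  299.9] yaw 99.7 F [ 0.9 -1.5  0.1] w 86.0 q [-33.  12.  95.  -0.  73. -43.]
t 2.88 p [ 519.  -290.8  299.9] yaw 99.67 F [-0.2 -0.7  0.2] w 85.3 q [-33.  12.  95.  -0.  73. -43.]
```

View pics/w1.png

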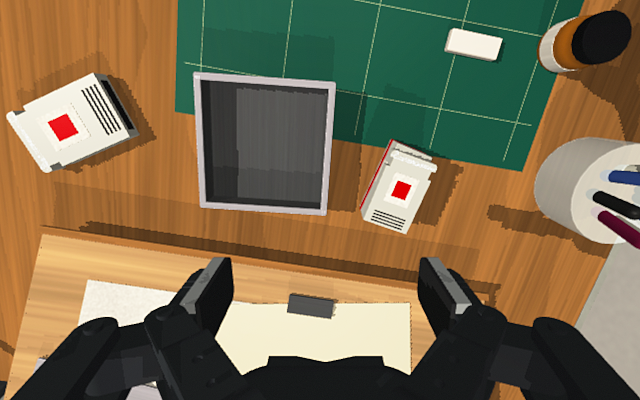

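```bash
python3 - <<'E'
import cv2
t=cv2.imread("pics/w1.png")
cv2.imwrite("pics/w1c.png",cv2.resize(t[130:245,350:450],None,fx=5,fy=5,interpolation=cv2.INTER_CUBIC))
cv2.imwrite("pics/w1d.png",cv2.resize(t[60:225,185:345],None,fx=3.5,fy=3.5,interpolation=cv2.INTER_CUBIC))
E
```

```text
(no output)
```

View pics/w1c.png

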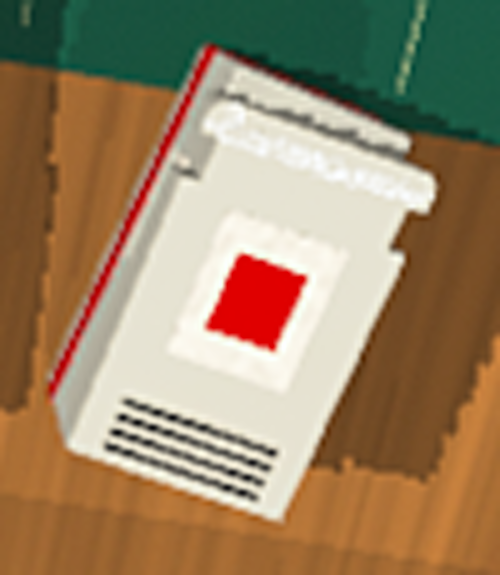

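View pics/w1d.png

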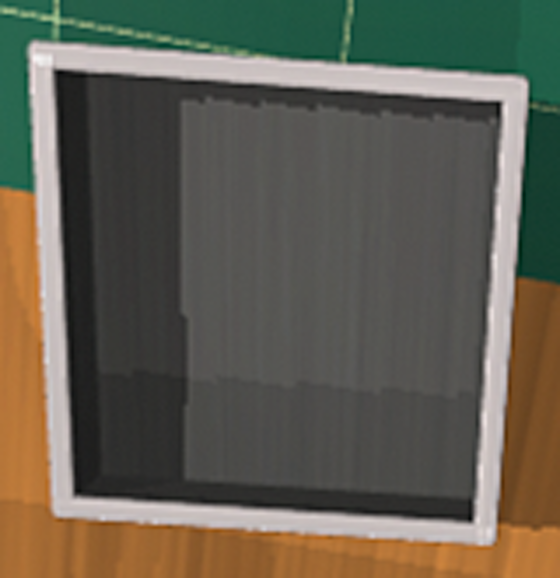

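```bash
python3 - <<'E'
from h import *
c=np.load("w1.npy",allow_pickle=True).item()
f=lambda x,y,z:px(c,350+x/5,130+y/5,z)*1000
A=f(68,448,.06);B=f(280,520,.06);Rr=f(403,255,.06);Ll=f(183,180,.06);sq=f(256,303,.06);e=f(325,140,.06)
print("thumbL",A,"thumbR",B,"w",np.linalg.norm(A-B)); 
mid=(A+B)/2
for n,d in [("R",Rr-B),("L",Ll-A),("sq",sq-mid),("e",e-mid)]: print(n,np.round(d),np.linalg.norm(d),np.degrees(np.arctan2(d[1],d[0])))
d=A-B;print("thumb normal yaw",np.degrees(np.arctan2(d[1],d[0]))+90, "mid",mid)
print("sq",sq)
g=lambda x,y:px(c,185+x/3.5,60+y/3.5,.042)*1000
q=[g(30,45),g(528,78),g(493,543),g(55,515)]
print(np.round(q),np.mean(q,0))
for i in range(4):
    d=q[(i+1)%4]-q[i];print(np.linalg.norm(d),np.degrees(np.arctan2(d[1],d[0])))
E
```

```text
thumbL [ 575.28210373 -342.64259384   60.        ] thumbR [ 630.05323113 -352.30982729   60.        ] w 55.61772917578325
R [12. 69.  0.] 70.44973545637036 80.25134741315593
L [13. 68.  0.] 69.51841958907286 79.58342270665615
sq [ 9. 48.  0.] 48.411339942797795 79.84600606811068
e [15. 88.  0.] 88.81417301013764 80.40273870774617
thumb normal yaw 259.99025459377947 mid [ 602.66766743 -347.47621056   60.        ]
sq [ 611.20231634 -299.8231141    60.        ]
[[ 359. -211.   42.]
 [ 515. -195.   42.]
 [ 531. -351.   42.]
 [ 375. -367.   42.]] [ 445.02932216 -281.05946411   42.        ]
157.0808031379947 6.1155314504682465
157.15870619405976 -84.33560101813175
156.44352307037516 -174.19930828492585
156.29532649106446 95.89639526764647
```

```bash
python3 - <<'E'
from h import *
go([.51,-.10,.28],down(104))
E
```

```text
shift mm [189.6  23.2  20. ] rot [-0.05 -0.02 -4.33]
```

```bash
python3 -m crank '[190,23,20,0,0,-4.3,1,190,23,20,0,0,-4.3,1,190,23,20,0,0,-4.3,1,190,23,20,0,0,-4.3,1,190,23,20,0,0,-4.3,1,190,23,20,0,0,-4.3,1,190,23,20,0,0,-4.3,1]'
python3 - <<'E'
from h import *
st(); c=cam("wrist"); cv2.imwrite("pics/w2.png",c["img"][:,:,::-1]); np.save("w2.npy",dict(c),allow_pickle=True)
cv2.imwrite("pics/w2c.png",cv2.resize(c["img"][60:280,180:460,::-1],None,fx=2.7,fy=2.7,interpolation=cv2.INTER_CUBIC))
E
```

```text
time: 3.47
tcp_pos: [0.5097, -0.0987, 0.2802]
eef_rot: [[-0.244, 0.97, -0.0], [0.97, 0.244, -0.001], [-0.0, -0.0, -1.0]]
wrist_force: [-1.1, 0.4, 0.4]
width: 0.0855
t 3.47 p [509.7 -98.7 280.2] yaw 104.14 F [-1.1  0.4  0.4] w 85.5 q [-16.   5. 106.  -0.  69. -30.]
```

View pics/w2.png

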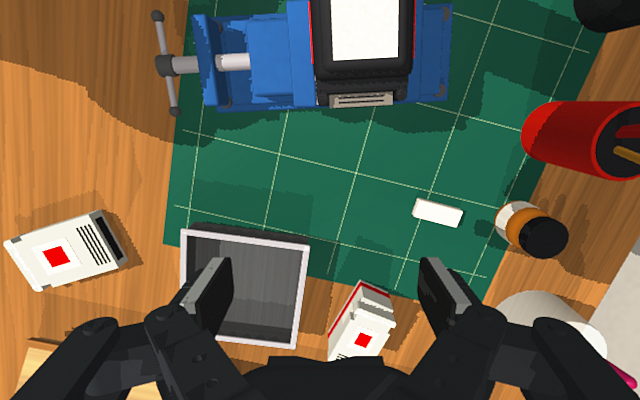

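View pics/w2c.png

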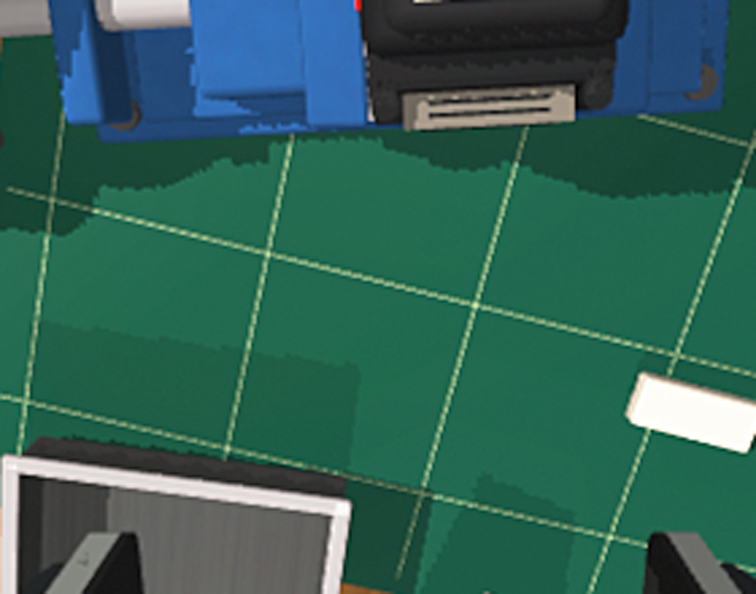

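```bash
python3 - <<'E'
from h import *
c=np.load("w2.npy",allow_pickle=True).item()
f=lambda x,y,z:px(c,180+x/2.7,60+y/2.7,z)*1000
A=f(403,95,.102);B=f(577,86,.102);C=f(406,130,.086);D=f(574,122,.086)
for a,b in [(A,B),(C,D)]:
    d=b-a; print(a,b,np.linalg.norm(d),np.degrees(np.arctan2(d[1],d[0]))+90,(a+b)/2)
go([.49,.06,.28],down(106))
E
```

```text
[494.12072427 -20.13337985 102.        ] [548.527508    -3.57779325 102.        ] 56.86990033524225 106.92462178569717 [521.32411613 -11.85558655 102.        ]
[498.13896922 -30.81950714  86.        ] [554.22162599 -13.95989521  86.        ] 58.56202613121368 106.73186982983013 [526.18029761 -22.38970117  86.        ]
shift mm [159.8  19.2   0.3] rot [ 0.01  0.06 -1.93]
```

```bash
python3 -m crank '[160,19,0,0,0,-2.5,1,160,19,0,0,0,-2.5,1,160,19,0,0,0,-2.5,1,160,19,0,0,0,-2.5,1,160,19,0,0,0,-2.5,1,160,19,0,0,0,-2.5,1]'
python3 - <<'E'
from h import *
st(); c=cam("wrist"); cv2.imwrite("pics/w3.png",c["img"][:,:,::-1]); np.save("w3.npy",dict(c),allow_pickle=True)
cv2.imwrite("pics/w3c.png",cv2.resize(c["img"][60:280,180:460,::-1],None,fx=2.7,fy=2.7,interpolation=cv2.INTER_CUBIC))
E
```

```text
time: 4.02
tcp_pos: [0.4903, 0.0608, 0.2806]
eef_rot: [[-0.287, 0.958, 0.001], [0.958, 0.287, -0.001], [-0.001, 0.001, -1.0]]
wrist_force: [0.6, -1.0, -0.4]
width: 0.0854
t 4.02 p [490.3  60.8 280.6] yaw 106.68 F [ 0.6 -1.  -0.4] w 85.4 q [  2.   2. 109.  -0.  69. -15.]
```

View pics/w3.png

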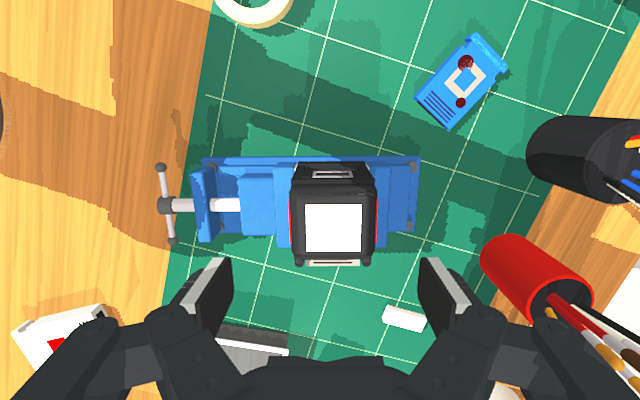

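View pics/w3c.png

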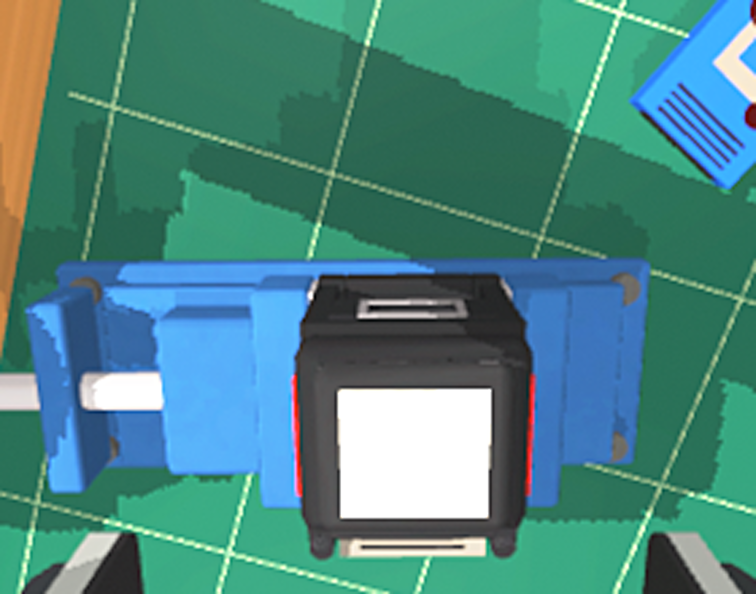

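```bash
python3 - <<'E'
from h import *
c=np.load("w3.npy",allow_pickle=True).item()
im=c["img"]; m=((im.min(2)>235)).astype(np.uint8); m[:, :290]=0;m[:,400:]=0;m[:190]=0;m[258:]=0
n,l,s,ce=cv2.connectedComponentsWithStats(m); k=1+np.argmax(s[1:,4]); print(s[k],ce[k])
ct,_=cv2.findContours((l==k).astype(np.uint8),0,1); r=cv2.minAreaRect(ct[0]); 
b=cv2.boxPoints(r); P=np.array([px(c,u,v,.138) for u,v in b])*1000
print(r,P.mean(0),px(c,*ce[k],.138)*1000)
for i in range(4): d=P[(i+1)%4]-P[i]; print(np.linalg.norm(d),np.degrees(np.arctan2(d[1],d[0])))
f=lambda x,y,z:px(c,180+x/2.7,60+y/2.7,z)*1000
def rep(n,a,b):
    d=b-a; print(n,np.linalg.norm(d),np.degrees(np.arctan2(d[1],d[0]))+90,(a+b)/2)
rep("winTop",f(357,300,.104),f(467,299,.104)); rep("winBot",f(356,319,.086),f(467,318,.086))
rep("vice rear",f(62,263,.0),f(648,260,.0)); rep("vice rear28",f(62,263,.028),f(648,260,.028))
rep("cap front",f(305,525,.13),f(525,525,.13));rep("cap mid",f(299,440,.13),f(531,440,.13))
S=px(c,*ce[k],.138)[:2]*1000
for yaw in (106.7,):
    a=np.radians(yaw); 
    x=np.array([np.cos(a),np.sin(a)])
    print("pred window",S+47*x,"mouth",S-46*x,"thumb",S-49*x)
E
```

```text
[ 305  204   57   48 2624] [333.19435976 227.65929878]
((333.0, 227.5), (47.0, 56.0), 90.0) [506.63795725  32.27619949 138.        ] [506.68794418  32.68767341 138.        ]
48.23896019561182 16.633947592840304
44.69007464564779 -71.4120048562005
50.59036054205326 -163.37770771007035
44.66146374425371 105.57221870495697
winTop 38.42400423342996 107.17204203004819 [494.13831416  74.50852426 104.        ]
winBot 41.42546573099076 107.16925786748617 [497.61961733  63.97573959  86.        ]
vice rear 273.3779733181859 106.93937500920043 [472.25757185  63.49660072   0.        ]
vice rear28 254.15056289421608 106.93937500920043 [472.02503125  68.37917419  28.        ]
cap front 76.14676447142891 106.62139327690582 [516.23381876   3.97402895 130.        ]
cap mid 77.75247370553812 106.62937792855061 [506.95151551  34.11357112 130.        ]
pred window [493.18199975  77.70533067] mouth [519.90652809 -11.37216135] thumb [520.76860965 -14.24562884]
```

```bash
python3 - <<'E'
from h import *
go([.455,.37,.20],down(100.5))
E
```

```text
shift mm [307.5  54.4  80.2] rot [0.03 0.08 6.09]
```

```bash
python3 -m crank '[307,54,80,0,0,6,1,307,54,80,0,0,6,1,307,54,80,0,0,6,1,307,54,80,0,0,6,1,307,54,80,0,0,6,1,307,54,80,0,0,6,1,307,54,80,0,0,6,1,307,54,80,0,0,6,1,307,54,80,0,0,6,1,307,54,80,0,0,6,1]'
python3 - <<'E'
from h import *
st(); c=cam("wrist"); cv2.imwrite("pics/w4.png",c["img"][:,:,::-1]); np.save("w4.npy",dict(c),allow_pickle=True)
E
```

```text
time: 4.9
tcp_pos: [0.455, 0.3699, 0.1993]
eef_rot: [[-0.184, 0.983, -0.001], [0.983, 0.184, -0.002], [-0.002, -0.001, -1.0]]
wrist_force: [0.6, 0.3, -0.8]
width: 0.0857
t 4.9 p [455.  369.9 199.3] yaw 100.6 F [ 0.6  0.3 -0.8] w 85.7 q [ 35.  17. 102.  -0.  62.  24.]
```

View pics/w4.png

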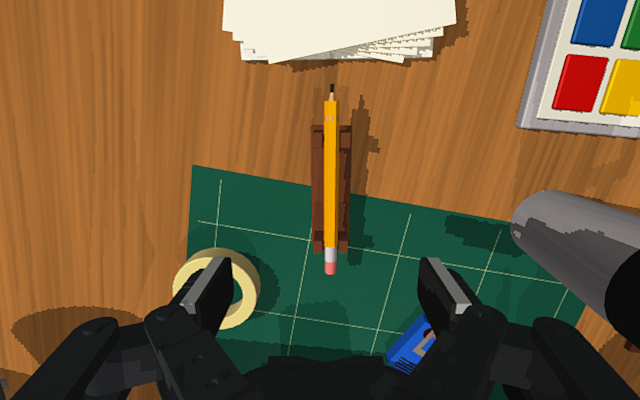

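```bash
python3 - <<'E'
from h import *
c=np.load("w4.npy",allow_pickle=True).item()
E=px(c,330.2,273.5,.028)*1000;T=px(c,332,85,.030)*1000
d=T-E;print(E,T,np.linalg.norm(d),np.degrees(np.arctan2(d[1],d[0])),(E+T)/2)
a=px(c,329.8,240,.036)*1000;b=px(c,330.8,110,.036)*1000;d=b-a;print(a,b,np.degrees(np.arctan2(d[1],d[0])))
r1=px(c,314,189,.006)*1000; r2=px(c,350,189,.006)*1000; print("rest mid",(r1+r2)/2)
C=(E+T)/2
go([C[0]/1000,C[1]/1000,.036],down(100.5))
E
```

```text
[477.78506306 278.38122584  28.        ] [444.98066776 457.50903428  30.        ] 182.1178193018923 100.3778088524093 [461.38286541 367.94513006  29.        ]
[469.5363573  318.74071068  36.        ] [447.70878964 437.38920607  36.        ] 100.4240543652056
rest mid [464.10593613 361.18188985   6.        ]
shift mm [ -2.1   5.9 163.8] rot [-0.03  0.08  0.03]
```

```bash
python3 -m crank '[-2,6,60,0,0,0,0.2,-2,6,120,0,0,0,0,-2,6,145,0,0,0,0,-2,6,160,0,0,0,0,-2,6,164,0,0,0,0,-2,6,164,0,0,0,0]' 60
python3 - <<'E'
from h import *
st(); c=cam("wrist"); cv2.imwrite("pics/w5.png",c["img"][:,:,::-1])
E
```

```text
time: 5.45
tcp_pos: [0.4593, 0.3664, 0.0341]
eef_rot: [[-0.181, 0.983, -0.005], [0.983, 0.181, -0.004], [-0.003, -0.006, -1.0]]
wrist_force: [0.4, -0.1, 0.8]
width: 0.043
t 5.45 p [459.3 366.4  34.1] yaw 100.45 F [ 0.4 -0.1  0.8] w 43.0 q [ 34.  31. 105.  -0.  45.  24.]
```

View pics/w5.png

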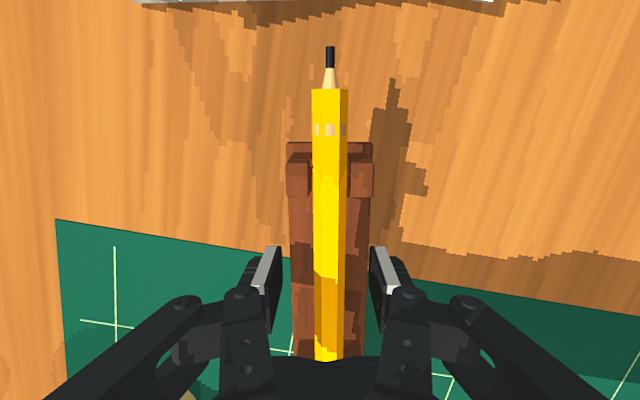

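```bash
python3 -m crank '[0,0,0,0,0,0,-1,0,0,0,0,0,0,-1,0,0,0,0,0,0,-1,0,0,0,0,0,0,-1,0,0,0,0,0,0,-1,0,0,0,0,0,0,-1]' 60
python3 - <<'E'
from h import *
st()
E
```

```text
time: 6.0
tcp_pos: [0.4621, 0.3712, 0.0398]
eef_rot: [[-0.185, 0.983, 0.004], [0.983, 0.185, 0.003], [0.002, 0.005, -1.0]]
wrist_force: [-1.1, -1.2, 5.1]
width: 0.0109
t 6.0 p [462.1 371.2  39.8] yaw 100.63 F [-1.1 -1.2  5.1] w 10.9 q [ 35.  30. 105.  -0.  45.  24.]
```

```bash
python3 - <<'E'
from h import *
o=st(); go([.460,.230,.105],down(106.9))
E
```

```text
t 6.0 p [462.1 371.2  39.8] yaw 100.63 F [-1.1 -1.2  5.1] w 10.9 q [ 35.  30. 105.  -0.  45.  24.]
shift mm [-138.2  -27.8  -65.5] rot [ 0.28 -0.08 -6.27]
```

```bash
python3 -m crank '[0,0,-35,0,0,0,-1,0,0,-65,0,0,0,-1,-25,-5,-65,0,0,-2,-1,-60,-12,-65,0,0,-6,-1,-95,-19,-65,0,0,-6,-1,-120,-24,-65,0,0,-6,-1,-138,-28,-65,0,0,-6,-1,-138,-28,-65,0,0,-6,-1,-138,-28,-65,0,0,-6,-1,-138,-28,-65,0,0,-6,-1]'
python3 - <<'E'
from h import *
st(); c=cam("wrist"); cv2.imwrite("pics/w6.png",c["img"][:,:,::-1]); np.save("w6.npy",dict(c),allow_pickle=True)
o=st()
c2=cam("top");cv2.imwrite("pics/t6.png",cv2.resize(c2["img"][140:240,180:350,::-1],None,fx=4.5,fy=4.5,interpolation=cv2.INTER_CUBIC)); np.save("t6.npy",dict(c2),allow_pickle=True)
E
```

```text
time: 6.83
tcp_pos: [0.4591, 0.2301, 0.1027]
eef_rot: [[-0.286, 0.958, 0.003], [0.958, 0.286, 0.002], [0.001, 0.003, -1.0]]
wrist_force: [0.2, 1.4, -0.7]
width: 0.0108
t 6.83 p [459.1 230.1 102.7] yaw 106.62 F [ 0.2  1.4 -0.7] w 10.8 q [ 22.  17. 115.   0.  48.   5.]
t 6.88 p [459.  230.3 102.4] yaw 106.66 F [-0.7  0.  -1.3] w 10.8 q [ 22.  17. 115.   0.  48.   5.]
```

View pics/w6.png

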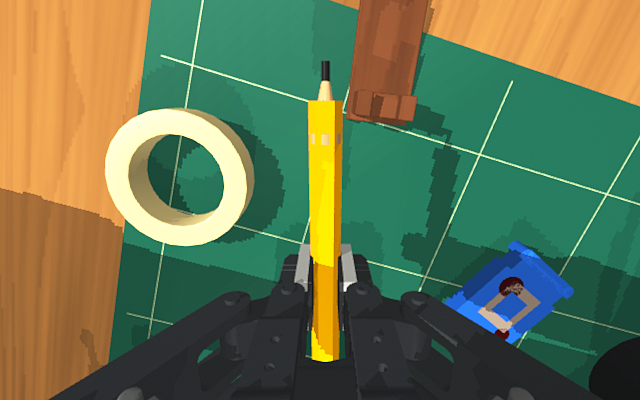

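View pics/t6.png

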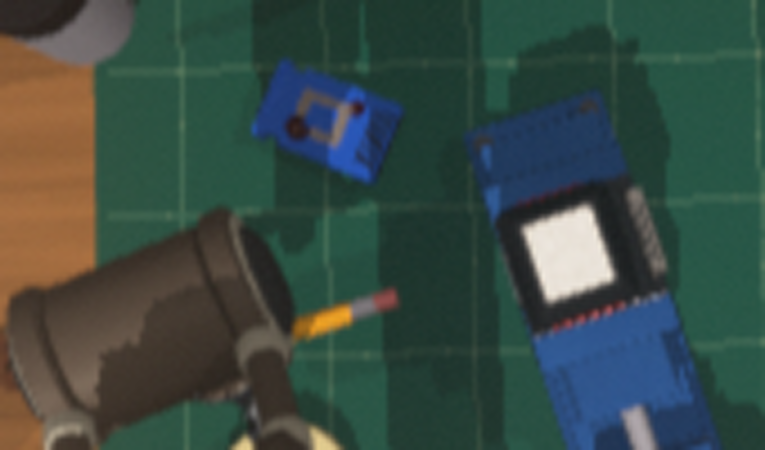

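```bash
python3 - <<'E'
from h import *
c=np.load("w6.npy",allow_pickle=True).item(); t=np.load("t6.npy",allow_pickle=True).item()
T=np.array(c["T_tool_cam"])
def ray(u,v,z):
    d=T[:3,:3]@np.array([(u-c["cx"])/c["fx"],(v-c["cy"])/c["fy"],1]); return (T[:3,3]+(z-T[2,3])/d[2]*d)*1000
for z in (.004,.008,.012): print(z,"tip",ray(325.5,62,z),"barrel end",ray(325.5,100,z-.006),"bottom",ray(326,355,z-.006))
E=px(t,180+398/4.5,140+297/4.5,.095)*1000; A=px(t,180+300/4.5,140+332/4.5,.095)*1000; d=A-E
print("eraser",E,"yaw",np.degrees(np.arctan2(d[1],d[0])))
S=np.array([506.7,32.5]);a=np.radians(106.9);x=np.array([np.cos(a),np.sin(a)]);y=np.array([-x[1],x[0]])
print("eraser in stamp",(E[:2]-S)@x,(E[:2]-S)@y)
tc=np.array([459,230.2]);print("tcp in stamp",(tc-S)@x,(tc-S)@y)
# label via top cam for consistency
L=px(t,180+569/4.5,140+253/4.5,.138)*1000;print("label top cam",L)
E
```

```text
0.004 tip [88.25621681  0.47859604  4.        ] barrel end [75.43801041  0.4667995  -2.        ] bottom [-33.89683847   0.67841879  -2.        ]
0.008 tip [88.69001673  0.48548411  8.        ] barrel end [75.4507992  0.4736369  2.       ] bottom [-37.66717391   0.69257848   2.        ]
0.012 tip [89.12381665  0.49237218 12.        ] barrel end [75.46358799  0.48047429  6.        ] bottom [-41.43750936   0.70673817   6.        ]
eraser [481.15691871 141.29418993  95.        ] yaw 108.1191336938732
eraser in stamp 111.5211885535306 -7.18674250490993
tcp in stamp 203.0285402028256 -11.831815714826654
label top cam [503.40650316  31.17941922 138.        ]
```

```bash
python3 - <<'E'
from h import *
s=cam("scene"); np.save("s6.npy",dict(s),allow_pickle=True)
cv2.imwrite("pics/s6.png",cv2.resize(s["img"][140:260,290:440,::-1],None,fx=5,fy=5,interpolation=cv2.INTER_CUBIC))
S=np.array([506.7,32.5]);a=np.radians(106.9);x=np.array([np.cos(a),np.sin(a)]);y=np.array([-x[1],x[0]])
er=S+112*x-12*y
for z in (86,92,98): print(z,(proj(s,[er[0]/1e3,er[1]/1e3,z/1e3])-[290,140])*5)
for z in (138,):
  for dx,dy in [(-35,-40),(35,-40),(-35,40),(35,40)]:
    p=S+dx*x+dy*y; print((proj(s,[p[0]/1e3,p[1]/1e3,z/1e3])-[290,140])*5)
E
```

```text
86 [360.13806493 236.45406612]
92 [360.56540093 228.57886886]
98 [360.99552481 220.65229481]
[194.27881362 326.42877383]
[295.68361441 260.81056731]
[ 91.99298884 244.66511134]
[192.44725873 183.4599008 ]
```

View pics/s6.png

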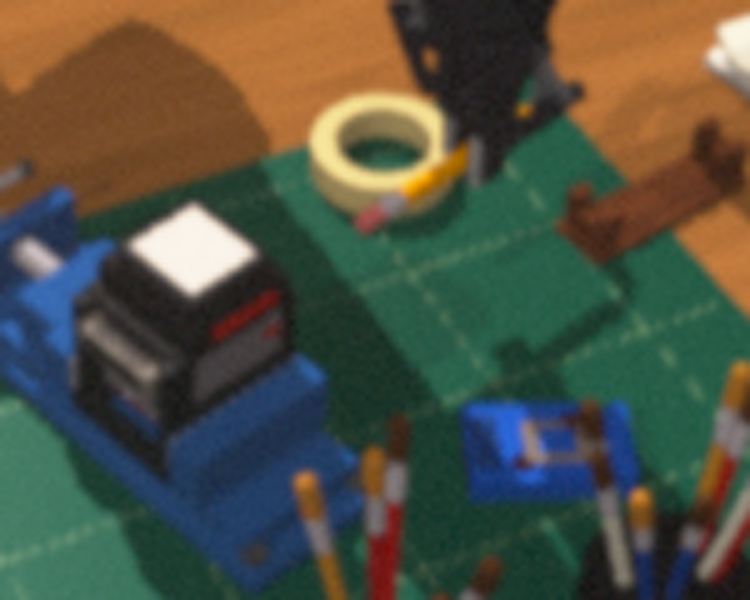

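```bash
python3 -m crank '[-10,-12,-2.5,0,0,-0.3,-1,-30,-12,-2.5,0,0,-0.3,-1,-45,-12,-2.5,0,0,-0.3,-1,-52,-12,-2.5,0,0,-0.3,-1,-52,-12,-2.5,0,0,-0.3,-1,-52,-12,-2.5,0,0,-0.3,-1]'
python3 - <<'E'
from h import *
o=st()
S=np.array([506.7,32.5]);a=np.radians(106.9);x=np.array([np.cos(a),np.sin(a)]);y=np.array([-x[1],x[0]])
d=o["tcp_pos"][:2]*1000-S; print("tcp in stamp",d@x,d@y)
s=cam("scene"); 
cv2.imwrite("pics/s7.png",cv2.resize(s["img"][140:260,290:440,::-1],None,fx=5,fy=5,interpolation=cv2.INTER_CUBIC))
c2=cam("top");cv2.imwrite("pics/t7.png",cv2.resize(c2["img"][140:240,220:350,::-1],None,fx=6,fy=6,interpolation=cv2.INTER_CUBIC))
E
```

```text
time: 7.48
tcp_pos: [0.4616, 0.1763, 0.1038]
eef_rot: [[-0.291, 0.957, 0.0], [0.957, 0.291, 0.0], [0.0, 0.0, -1.0]]
wrist_force: [0.1, 0.2, 0.4]
width: 0.0106
t 7.48 p [461.6 176.3 103.8] yaw 106.9 F [0.1 0.2 0.4] w 10.6 q [ 16.  15. 117.   0.  47.  -1.]
tcp in stamp 150.7569514132114 1.3817425759232833
```

View pics/s7.png

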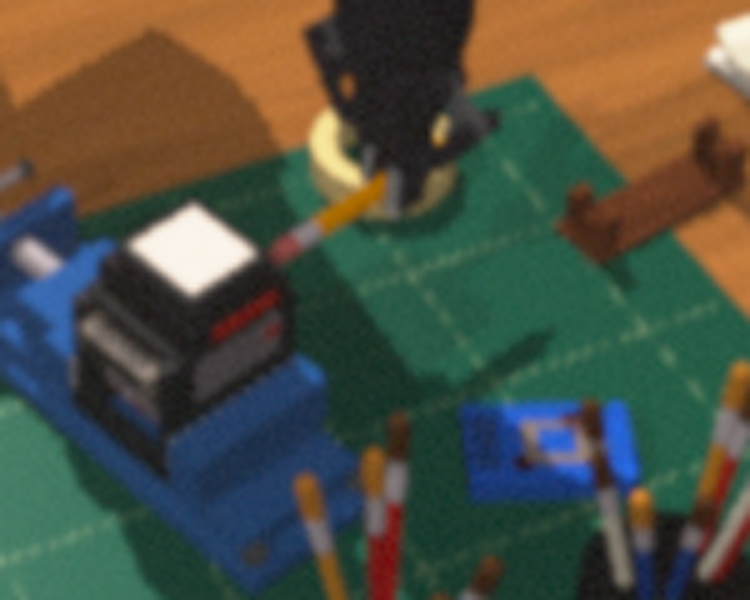

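View pics/t7.png

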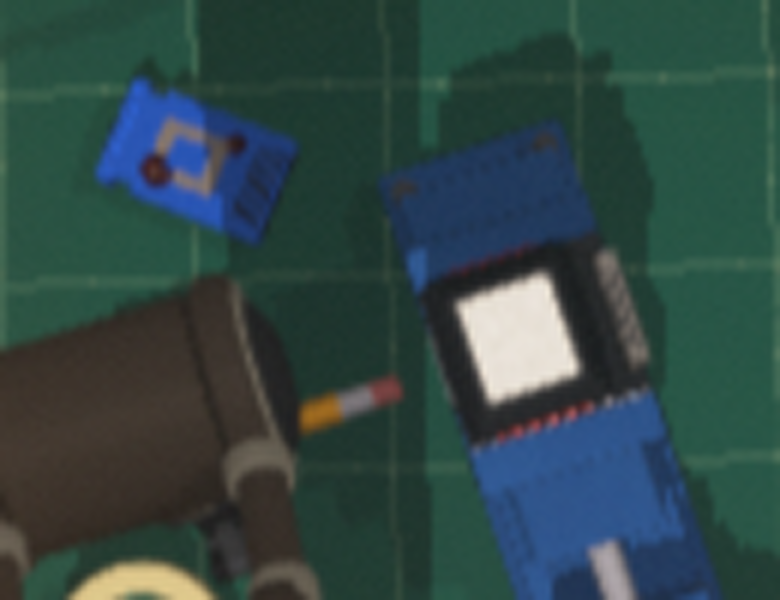

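```bash
python3 -m crank '[-5,2,0,0,0,0,-1,-10,2,0,0,0,0,-1,-14,2,0,0,0,0,-1,-18,2,0,0,0,0,-1,-21,2,0,0,0,0,-1,-24,2,0,0,0,0,-1,-27,2,0,0,0,0,-1]'
python3 -m crank '[-3,0,0,0,0,0,-1,-6,0,0,0,0,0,-1,-9,0,0,0,0,0,-1,-12,0,0,0,0,0,-1,-15,0,0,0,0,0,-1,-18,0,0,0,0,0,-1,-21,0,0,0,0,0,-1,-21,0,0,0,0,0,-1]'
python3 - <<'E'
from h import *
o=st()
S=np.array([506.7,32.5]);a=np.radians(106.9);x=np.array([np.cos(a),np.sin(a)]);y=np.array([-x[1],x[0]])
d=o["tcp_pos"][:2]*1000-S; print("tcp in stamp",d@x,d@y)
s=cam("scene"); 
cv2.imwrite("pics/s8.png",cv2.resize(s["img"][140:260,290:440,::-1],None,fx=5,fy=5,interpolation=cv2.INTER_CUBIC))
E
```

```text
time: 8.17
tcp_pos: [0.4712, 0.1502, 0.1038]
eef_rot: [[-0.291, 0.957, 0.0], [0.957, 0.291, 0.0], [0.0, 0.0, -1.0]]
wrist_force: [0.6, -0.1, 0.2]
width: 0.0109
time: 8.83
tcp_pos: [0.4775, 0.1297, 0.1038]
eef_rot: [[-0.291, 0.957, 0.0], [0.957, 0.291, -0.001], [-0.001, 0.0, -1.0]]
wrist_force: [0.3, 0.0, 0.2]
width: 0.0108
t 8.83 p [477.5 129.7 103.8] yaw 106.89 F [0.3 0.  0.2] w 10.8 q [ 10.  16. 117.  -0.  48.  -7.]
tcp in stamp 101.48968993104006 -0.35507681341493225
```

View pics/s8.png

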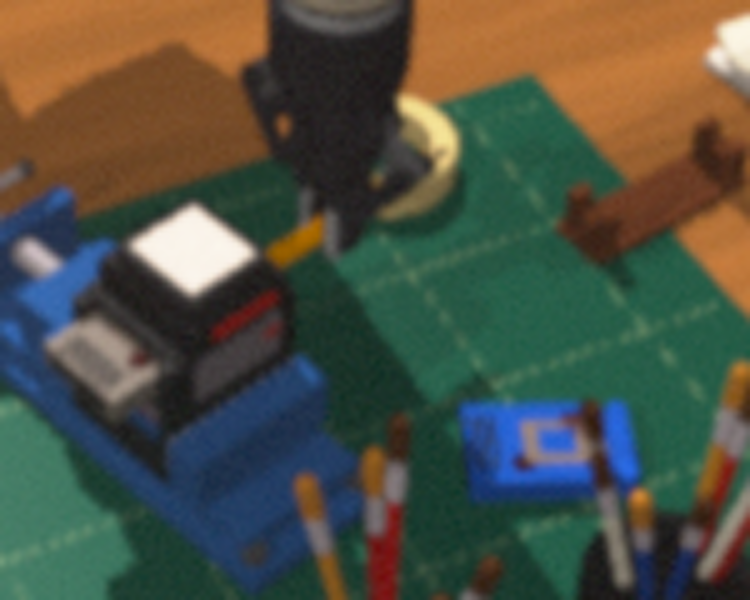

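```bash
python3 -m crank '[15,0,0,0,0,0,-1,40,0,0,0,0,0,-1,75,0,0,0,0,0,-1,90,0,0,0,0,0,-1,90,0,0,0,0,0,-1]'
python3 - <<'E'
from h import *
o=st(); go([.4621,.3712,.085],down(100.6))
s=cam("scene"); 
cv2.imwrite("pics/s9.png",cv2.resize(s["img"][140:260,290:440,::-1],None,fx=5,fy=5,interpolation=cv2.INTER_CUBIC))
E
```

```text
time: 9.3
tcp_pos: [0.4504, 0.2189, 0.1039]
eef_rot: [[-0.294, 0.956, 0.0], [0.956, 0.294, 0.001], [0.001, 0.0, -1.0]]
wrist_force: [0.2, -0.4, -0.3]
width: 0.0108
t 9.3 p [450.4 218.9 103.9] yaw 107.1 F [ 0.2 -0.4 -0.3] w 10.8 q [ 21.  16. 116.   0.  48.   4.]
shift mm [142.1  56.   19. ] rot [ 0.02 -0.04  6.5 ]
```

View pics/s9.png

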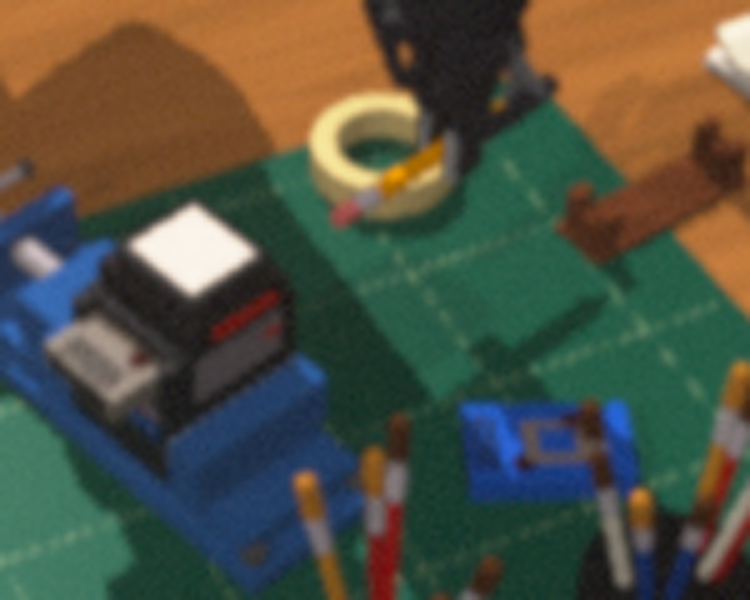

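```bash
python3 -m crank '[25,10,0,0,0,2,-1,60,24,5,0,0,5,-1,100,40,10,0,0,6.5,-1,130,51,19,0,0,6.5,-1,142,56,19,0,0,6.5,-1,142,56,19,0,0,6.5,-1,142,56,19,0,0,6.5,-1,142,56,19,0,0,6.5,-1]'
python3 - <<'E'
from h import *
o=st(); go([.4621,.3712,.0398],down(100.6))
c=cam("wrist"); cv2.imwrite("pics/w10.png",c["img"][:,:,::-1])
E
```

```text
time: 10.02
tcp_pos: [0.4632, 0.3669, 0.0845]
eef_rot: [[-0.18, 0.984, -0.001], [0.984, 0.18, -0.002], [-0.001, -0.001, -1.0]]
wrist_force: [-0.2, -0.8, -0.0]
width: 0.0107
t 10.02 p [463.2 366.9  84.5] yaw 100.38 F [-0.2 -0.8 -0. ] w 10.7 q [ 34.  26. 104.  -0.  50.  24.]
shift mm [ 4.5 -0.2 44.7] rot [-0.08  0.08 -0.22]
```

View pics/w10.png

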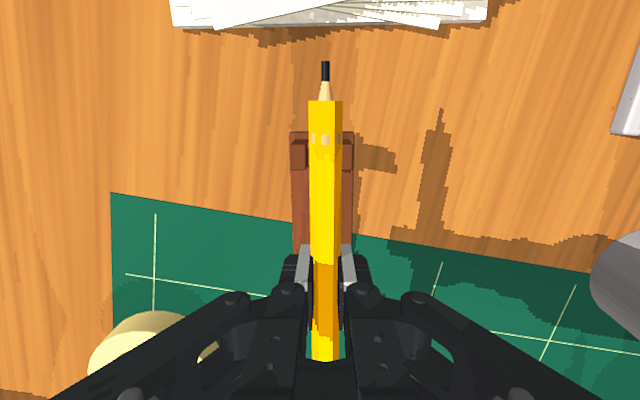

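```bash
python3 -m crank '[2,0,15,0,0,0,-1,4,0,28,0,0,0,-1,4,0,36,0,0,0,-1,4,0,40,0,0,0,-1,4,0,42,0,0,0,-1,4,0,43,0,0,0,-1,4,0,43,0,0,0,-1]'
python3 - <<'E'
from h import *
o=st()
E
```

```text
time: 10.65
tcp_pos: [0.462, 0.3721, 0.0414]
eef_rot: [[-0.181, 0.984, -0.002], [0.984, 0.181, -0.001], [-0.001, -0.002, -1.0]]
wrist_force: [-1.1, -1.0, 0.3]
width: 0.0102
t 10.65 p [462.  372.1  41.4] yaw 100.42 F [-1.1 -1.   0.3] w 10.2 q [ 35.  30. 104.  -0.  45.  24.]
```

Open, then rise.

```bash
python3 -m crank '[0,0,1,0,0,0,-0.3,0,0,1,0,0,0,0,0,0,1,0,0,0,0,0,0,1,0,0,0,0,0,0,-10,0,0,0,0,0,0,-40,0,0,0,0,0,0,-80,0,0,0,0,0,0,-120,0,0,0,0,0,0,-150,0,0,0,0,0,0,-150,0,0,0,0]'
python3 - <<'E'
from h import *
o=st()
c=cam("wrist"); cv2.imwrite("pics/w11.png",c["img"][:,:,::-1])
E
```

```text
time: 11.48
tcp_pos: [0.4673, 0.3761, 0.2016]
eef_rot: [[-0.181, 0.983, 0.014], [0.983, 0.181, 0.01], [0.007, 0.015, -1.0]]
wrist_force: [0.7, 0.9, 0.2]
width: 0.0429
t 11.48 p [467.3 376.1 201.6] yaw 100.43 F [0.7 0.9 0.2] w 42.9 q [ 35.  18. 100.   0.  61.  24.]
```

View pics/w11.png

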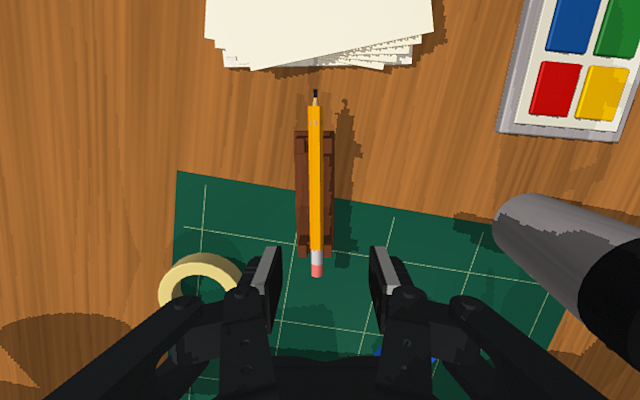

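```bash
python3 - <<'E'
from h import *
go([.518,-.005,.26],down(106.9))
E
```

```text
shift mm [-382.9  -16.7  -63.9] rot [ 0.64 -0.25 -6.47]
```

```bash
python3 -m crank '[-35,-2,-40,0.6,-0.2,-2,0.6,-75,-4,-64,0.6,-0.2,-6.5,1,-383,-17,-64,0.6,-0.2,-6.5,1,-383,-17,-64,0.6,-0.2,-6.5,1,-383,-17,-64,0.6,-0.2,-6.5,1,-383,-17,-64,0.6,-0.2,-6.5,1,-383,-17,-64,0.6,-0.2,-6.5,1,-383,-17,-64,0.6,-0.2,-6.5,1,-383,-17,-64,0.6,-0.2,-6.5,1,-383,-17,-64,0.6,-0.2,-6.5,1,-383,-17,-64,0.6,-0.2,-6.5,1,-383,-17,-64,0.6,-0.2,-6.5,1]'
python3 - <<'E'
from h import *
o=st()
c=cam("wrist"); cv2.imwrite("pics/w12.png",c["img"][:,:,::-1]);np.save("w12.npy",dict(c),allow_pickle=True)
cv2.imwrite("pics/w12c.png",cv2.resize(c["img"][130:350,190:470,::-1],None,fx=2.7,fy=2.7,interpolation=cv2.INTER_CUBIC))
st()
E
```

```text
time: 12.53
tcp_pos: [0.5145, -0.0085, 0.2549]
eef_rot: [[-0.287, 0.958, -0.011], [0.958, 0.287, -0.005], [-0.002, -0.012, -1.0]]
wrist_force: [0.1, -0.3, -0.2]
width: 0.0855
t 12.53 p [514.5  -8.5 254.9] yaw 106.71 F [ 0.1 -0.3 -0.2] w 85.5 q [ -6.   6. 108.  -0.  67. -22.]
t 12.58 p [514.4  -7.3 254.8] yaw 106.82 F [-0.1  0.7 -0.7] w 85.7 q [ -5.   6. 108.  -0.  67. -22.]
```

View pics/w12c.png

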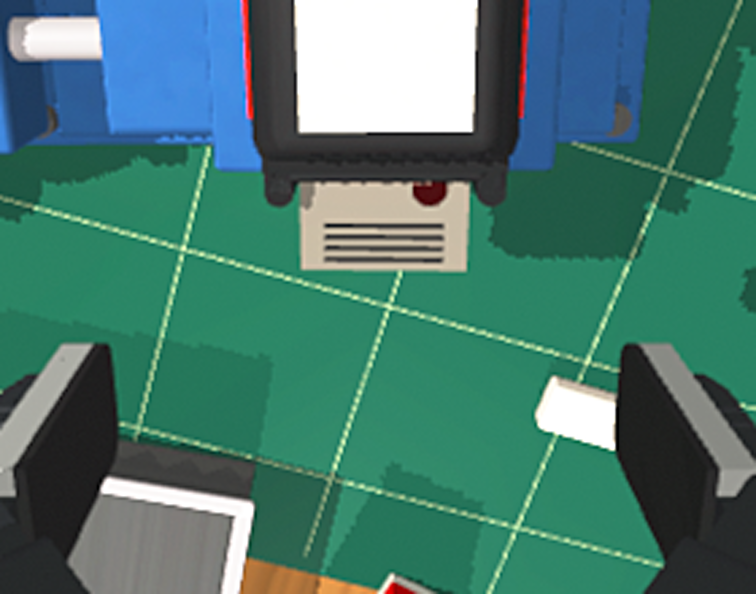

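```bash
cat >> h.py <<'E'
S=np.array([506.7,32.5]);_a=np.radians(106.9);X=np.array([np.cos(_a),np.sin(_a)]);Y=np.array([-X[1],X[0]])
def W(sx,sy,z): p=S+sx*X+sy*Y; return [p[0]/1e3,p[1]/1e3,z/1e3]
def SI(p): d=np.array(p)[:2]*1000-S; return np.round([d@X,d@Y],1)
E
python3 - <<'E'
from h import *
c=np.load("w12.npy",allow_pickle=True).item()
f=lambda x,y,z:px(c,190+x/2.7,130+y/2.7,z)
A=f(302,270,.102);B=f(466,270,.102);d=B-A
print(SI(A),SI(B),np.linalg.norm(d)*1e3,np.degrees(np.arctan2(d[1],d[0]))+90)
L=f(296,134,.138);M=f(476,132,.138);print("label",SI(L),SI(M)); 
L=f(255,140,.13);M=f(518,140,.13);print("cap",SI(L),SI(M)); 
L=f(280,200,.100);M=f(492,200,.100);print("posts",SI(L),SI(M)); 
st()
E
```

```text
[-79.8  27.5] [-79.7 -28.3] 55.81224277982688 106.96017543670214
label [-23.4  24.8] [-22.9 -25.7]
cap [-27.1  37.6] [-27.2 -38.9]
posts [-55.4  34.4] [-55.4 -36.4]
t 12.58 p [514.4  -7.3 254.8] yaw 106.82 F [-0.1  0.7 -0.7] w 85.7 q [ -5.   6. 108.  -0.  67. -22.]
```

```bash
python3 - <<'E'
from h import *
go(W(-69,-0.4,101),down(106.95))
E
```

```text
shift mm [-28.5   6.6 153.8] rot [-0.71  0.08 -0.13]
```

```bash
python3 -m crank '[-29,7,30,-0.7,0,-0.1,1,-29,7,65,-0.7,0,-0.1,1,-29,7,90,-0.7,0,-0.1,1,-29,7,100,-0.7,0,-0.1,1,-29,7,100,-0.7,0,-0.1,1,-29,7,100,-0.7,0,-0.1,1]'
python3 - <<'E'
from h import *
o=st(); print(SI(o["tcp_pos"])); go(W(-69,-0.4,101),down(106.95))
c=cam("wrist"); cv2.imwrite("pics/w13.png",c["img"][:,:,::-1]);np.save("w13.npy",dict(c),allow_pickle=True)
o=st(); print(SI(o["tcp_pos"]));go(W(-69,-0.4,101),down(106.95))
E
```

```text
time: 13.08
tcp_pos: [0.5292, -0.0321, 0.1557]
eef_rot: [[-0.294, 0.956, 0.001], [0.956, 0.294, -0.002], [-0.002, 0.001, -1.0]]
wrist_force: [-0.1, 0.3, 0.2]
width: 0.0854
t 13.08 p [529.2 -32.1 155.7] yaw 107.12 F [-0.1  0.3  0.2] w 85.4 q [ -8.  14. 111.  -0.  55. -25.]
[-68.4  -2.7]
shift mm [-0.5 -2.4 54.7] rot [0.04 0.13 0.17]
t 13.13 p [530.3 -32.4 156.9] yaw 107.11 F [0.4 0.3 0.8] w 85.3 q [ -8.  14. 111.  -0.  55. -25.]
[-69.   -3.7]
shift mm [ 0.2 -3.5 55.9] rot [0.19 0.2  0.16]
```

View pics/w13.png

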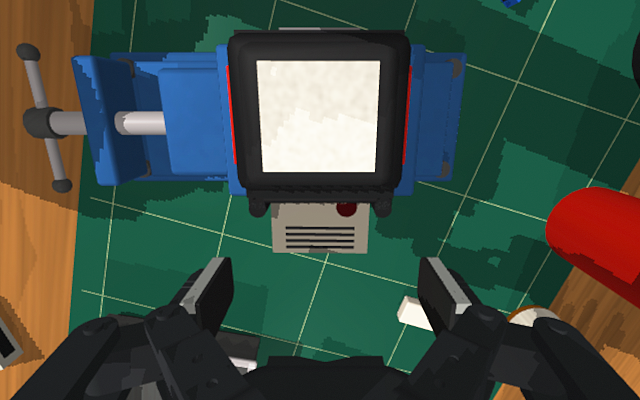

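```bash
python3 -m crank '[0,-3,20,0,0.1,-0.1,1,0,-3,40,0,0.1,-0.1,1,0,-3,50,0,0.1,-0.1,1,0,-3,55,0,0.1,-0.1,1,0,-3,55,0,0.1,-0.1,1,0,-3,55,0,0.1,-0.1,1]'
python3 - <<'E'
from h import *
o=st(); print(SI(o["tcp_pos"]))
c=cam("wrist"); cv2.imwrite("pics/w14.png",c["img"][:,:,::-1])
s=cam("scene"); 
cv2.imwrite("pics/s14.png",cv2.resize(s["img"][140:260,260:410,::-1],None,fx=5,fy=5,interpolation=cv2.INTER_CUBIC))
o=st(); print(SI(o["tcp_pos"]))
E
```

```text
time: 13.63
tcp_pos: [0.5276, -0.0343, 0.1019]
eef_rot: [[-0.295, 0.956, 0.004], [0.956, 0.295, -0.001], [-0.002, 0.003, -1.0]]
wrist_force: [0.1, -0.7, -0.4]
width: 0.0855
t 13.63 p [527.6 -34.3 101.9] yaw 107.14 F [ 0.1 -0.7 -0.4] w 85.5 q [ -8.  19. 113.  -0.  48. -26.]
[-70.   -0.6]
t 13.73 p [527.9 -34.4 102.2] yaw 107.13 F [-0.1 -0.6 -0.5] w 85.3 q [ -8.  19. 113.  -0.  48. -26.]
[-70.2  -0.8]
```

View pics/w14.png

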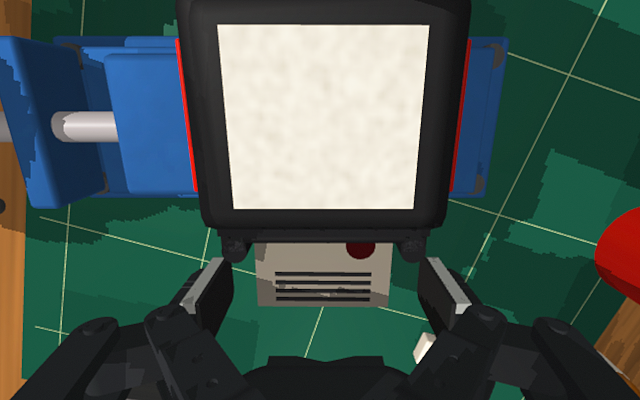

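View pics/s14.png

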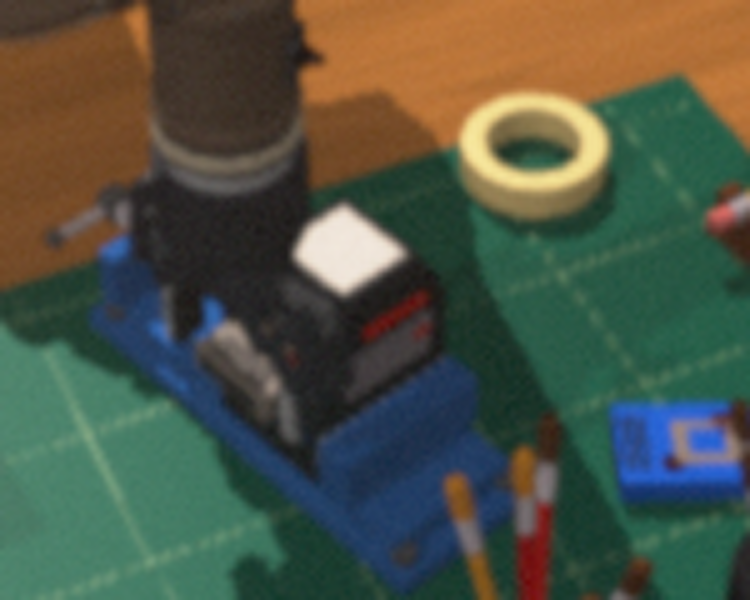

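```bash
python3 -m crank '[0,0,0,0,0,0,0.5,0,0,0,0,0,0,0.3,0,0,0,0,0,0,0.1,0,0,0,0,0,0,0,0,0,0,0,0,0,-0.2,0,0,0,0,0,0,-0.2]' 40
python3 - <<'E'
from h import *
o=st(); print(SI(o["tcp_pos"]))
E
```

```text
time: 14.23
tcp_pos: [0.5271, -0.0344, 0.1014]
eef_rot: [[-0.294, 0.956, 0.003], [0.956, 0.294, -0.001], [-0.002, 0.002, -1.0]]
wrist_force: [-0.4, -0.2, 5.9]
width: 0.0553
t 14.23 p [527.1 -34.4 101.4] yaw 107.12 F [-0.4 -0.2  5.9] w 55.3 q [ -8.  19. 113.  -0.  48. -26.]
[-70.   -0.1]
```

```bash
python3 -m crank '[-4,0,-0.5,0,0,0,-0.3,-10,0,-1,0,0,0,-0.3,-20,0,-1,0,0,0,-0.3,-32,0,-1,0,0,0,-0.3,-46,0,-1,0,0,0,-0.3,-60,0,-1,0,0,0,-0.3,-74,0,-1,0,0,0,-0.3,-86,0,-1,0,0,0,-0.3,-92,0,-1,0,0,0,-0.3]'
python3 - <<'E'
from h import *
o=st(); print(SI(o["tcp_pos"]))
c=cam("wrist"); cv2.imwrite("pics/w15.png",c["img"][:,:,::-1])
go([.442,-.315,.13],down(96))
E
```

```text
time: 14.98
tcp_pos: [0.5545, -0.1248, 0.1019]
eef_rot: [[-0.293, 0.956, 0.003], [0.956, 0.293, -0.001], [-0.002, 0.002, -1.0]]
wrist_force: [0.6, 0.2, -0.7]
width: 0.0549
t 14.98 p [ 554.5 -124.8  101.9] yaw 107.02 F [ 0.6  0.2 -0.7] w 54.9 q [-17.  23. 107.  -0.  50. -34.]
[-164.4   -0. ]
shift mm [-148.7 -163.3  -28. ] rot [ 0.15  0.14 11.01]
```

View pics/w15.png

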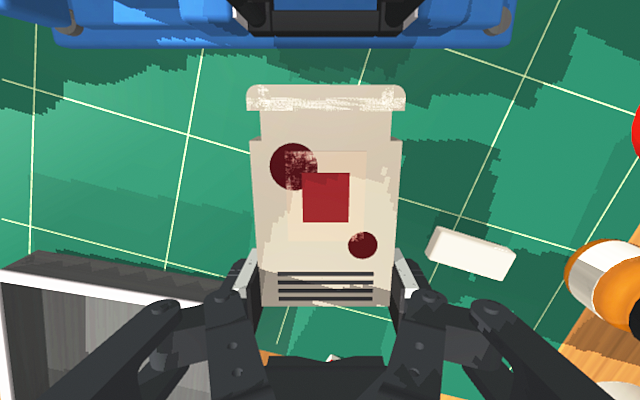

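```bash
python3 - <<'E'
from h import *
go([.4487,-.3158,.13],down(96))
E
python3 -m crank '[-30,-33,-28,0,0,5,-0.3,-60,-66,-28,0,0,11,-0.3,-88,-98,-28,0,0,11,-0.3,-116,-128,-28,0,0,11,-0.3,-140,-150,-28,0,0,11,-0.3,-148,-157,-28,0,0,11,-0.3,-148,-157,-28,0,0,11,-0.3,-148,-157,-28,0,0,11,-0.3,-148,-157,-28,0,0,11,-0.3]'
python3 - <<'E'
from h import *
st();go([.4487,-.3158,.04],down(96))
c=cam("wrist"); cv2.imwrite("pics/w16.png",c["img"][:,:,::-1])
E
```

```text
shift mm [-151.5 -157.1  -28. ] rot [ 0.15  0.14 11.01]
time: 15.78
tcp_pos: [0.4472, -0.309, 0.1295]
eef_rot: [[-0.107, 0.994, 0.001], [0.994, 0.107, 0.001], [0.0, 0.001, -1.0]]
wrist_force: [1.0, 0.1, -0.9]
width: 0.0551
t 15.78 p [ 447.2 -309.   129.5] yaw 96.13 F [ 1.   0.1 -0.9] w 55.1 q [-39.  18. 110.   0.  52. -45.]
shift mm [-7.   0.6 89.5] rot [ 0.09 -0.02  0.13]
```

View pics/w16.png

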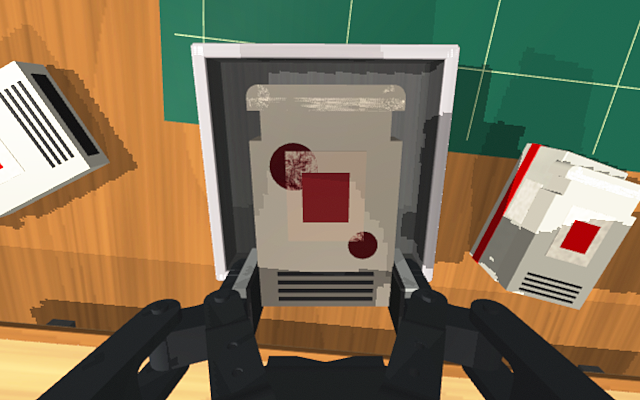

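```bash
python3 -m crank '[-3,0,30,0,0,0,-0.3,-5,0,60,0,0,0,-0.3,-5,0,80,0,0,0,-0.3,-5,0,88,0,0,0,-0.3,-5,0,91,0,0,0,-0.3,-5,0,91,0,0,0,-0.3]'
python3 - <<'E'
from h import *
st()
E
```

```text
time: 16.33
tcp_pos: [0.4482, -0.3139, 0.0384]
eef_rot: [[-0.108, 0.994, 0.001], [0.994, 0.108, 0.0], [0.0, 0.001, -1.0]]
wrist_force: [-0.5, -0.1, 0.4]
width: 0.0551
t 16.33 p [ 448.2 -313.9   38.4] yaw 96.21 F [-0.5 -0.1  0.4] w 55.1 q [-40.  27. 111.   0.  42. -46.]
```

```bash
python3 -m crank '[0,0,0,0,0,0,0.6,0,0,0,0,0,0,0.8,0,0,0,0,0,0,0.8,0,0,0,0,0,0,0.8,0,0,-10,0,0,0,0.8,0,0,-40,0,0,0,0.8,0,0,-80,0,0,0,0.8,0,0,-120,0,0,0,0.8,0,0,-140,0,0,0,0.8,0,0,-140,0,0,0,0.8]'
python3 - <<'E'
from h import *
o=st()
c=cam("wrist"); cv2.imwrite("pics/w17.png",c["img"][:,:,::-1]);np.save("w17.npy",dict(c),allow_pickle=True)
st()
E
```

```text
time: 17.17
tcp_pos: [0.4513, -0.3179, 0.1865]
eef_rot: [[-0.106, 0.994, 0.013], [0.994, 0.107, -0.009], [-0.011, 0.011, -1.0]]
wrist_force: [1.3, -2.0, 0.5]
width: 0.0766
t 17.17 p [ 451.3 -317.9  186.5] yaw 96.11 F [ 1.3 -2.   0.5] w 76.6 q [-40.  14. 107.   0.  58. -46.]
t 17.22 p [ 449.7 -316.7  183.4] yaw 96.11 F [-1.1  0.5 -0.5] w 76.6 q [-40.  14. 108.   0.  58. -46.]
```

View pics/w17.png

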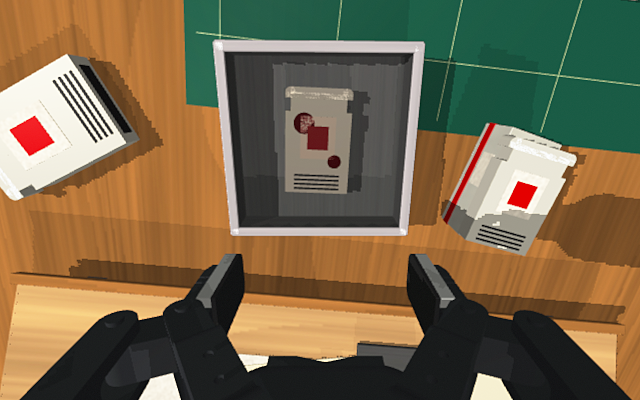

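```bash
python3 - <<'E'
from h import *
go([.605,-.336,.16],down(80))
E
```

```text
shift mm [-35.6 152.1  24.9] rot [ 0.51  0.34 16.12]
```

```bash
python3 -m crank '[-10,40,0,0,0,6,0.8,-20,80,10,0,0,13,0.8,-30,120,20,0,0,16,0.8,-35,145,24,0,0,16,0.8,-35,152,24,0,0,16,0.8,-35,152,24,0,0,16,0.8,-35,152,24,0,0,16,0.8]'
python3 - <<'E'
from h import *
o=st(); 
c=cam("wrist"); cv2.imwrite("pics/w18.png",c["img"][:,:,::-1]);np.save("w18.npy",dict(c),allow_pickle=True)
cv2.imwrite("pics/w18c.png",cv2.resize(c["img"][60:300,200:440,::-1],None,fx=2.5,fy=2.5,interpolation=cv2.INTER_CUBIC))
st()
E
```

```text
time: 17.8
tcp_pos: [0.601, -0.3326, 0.1534]
eef_rot: [[0.171, 0.985, -0.002], [0.985, -0.171, 0.001], [0.001, -0.002, -1.0]]
wrist_force: [-0.7, -0.1, -1.3]
width: 0.077
t 17.8 p [ 601.  -332.6  153.4] yaw 80.16 F [-0.7 -0.1 -1.3] w 77.0 q [-33.  30.  89.   0.  61. -23.]
t 17.85 p [ 600.7 -332.8  153.9] yaw 80.13 F [-0.2  0.8 -0.7] w 77.2 q [-33.  30.  89.   0.  61. -23.]
```

View pics/w18c.png

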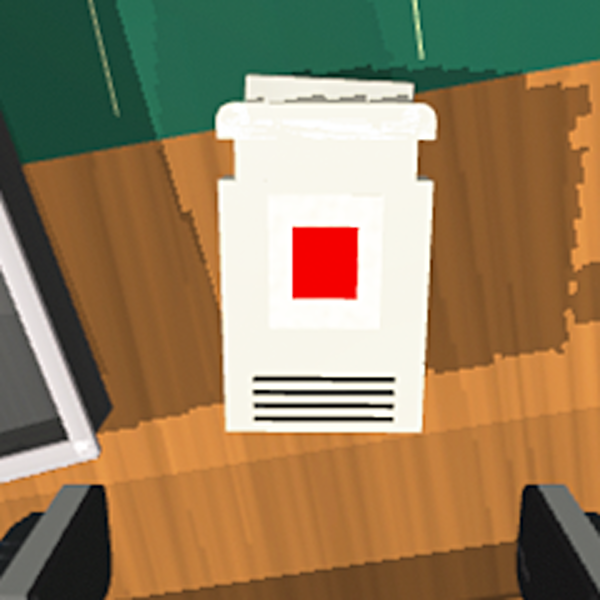

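```bash
python3 - <<'E'
from h import *
c=np.load("w18.npy",allow_pickle=True).item()
f=lambda x,y,z:px(c,200+x/2.5,60+y/2.5,z)
A=f(227,431,.06);B=f(422,431,.06);d=B-A;m=(A+B)/2
yaw=np.degrees(np.arctan2(d[1],d[0]))+90
print(m,np.linalg.norm(d)*1e3,yaw)
g=f(325,262,.06);print("sq",g,np.linalg.norm(g-m)*1e3,np.degrees(np.arctan2(*(g-m)[1::-1])))
a=np.radians(80);t=m+.0115*np.array([np.cos(a),np.sin(a),0]); print(t); go([t[0],t[1],.059],down(80))
E
```

```text
[ 0.60240105 -0.34770134  0.06      ] 56.03612074129158 80.1745118664369
sq [ 0.61075495 -0.2992601   0.06      ] 49.15629632725618 80.21534180653254
[ 0.604398   -0.33637605  0.06      ]
shift mm [-2.9  4.4 94.9] rot [-0.09 -0.04  0.13]
```

```bash
python3 -m crank '[-3,4,30,0,0,0,0.8,-3,4,60,0,0,0,0.8,-3,4,82,0,0,0,0.8,-3,4,92,0,0,0,0.8,-3,4,95,0,0,0,0.8,-3,4,95,0,0,0,0.8,-3,4,95,0,0,0,0.8]'
python3 - <<'E'
from h import *
o=st(); 
c=cam("wrist"); cv2.imwrite("pics/w19.png",c["img"][:,:,::-1]);st()
E
```

```text
time: 18.43
tcp_pos: [0.6067, -0.338, 0.0619]
eef_rot: [[0.172, 0.985, 0.004], [0.985, -0.172, -0.002], [-0.001, 0.004, -1.0]]
wrist_force: [-0.2, -0.9, -0.4]
width: 0.0771
t 18.43 p [ 606.7 -338.    61.9] yaw 80.1 F [-0.2 -0.9 -0.4] w 77.1 q [-33.  37.  89.   0.  53. -23.]
t 18.48 p [ 607.2 -338.1   62.4] yaw 80.11 F [-0.  -0.5 -0.1] w 77.1 q [-33.  37.  89.   0.  53. -23.]
```

View pics/w19.png

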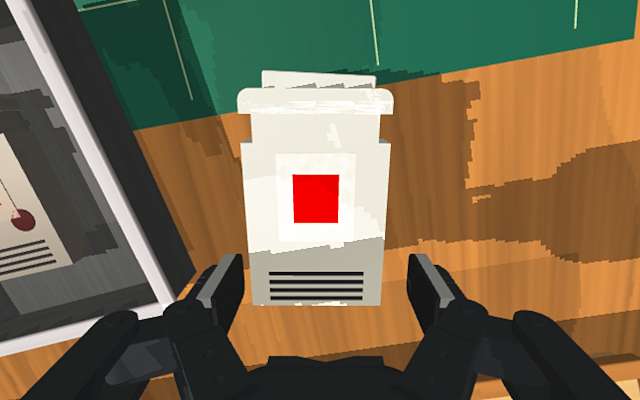

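```bash
python3 -m crank '[0,-3,2.5,0,0,0,0.8,0,-3,2.5,0,0,0,0.8,0,-3,2.5,0,0,0,0.8,0,-3,2.5,0,0,0,0.8]'
python3 - <<'E'
from h import *
o=st(); 
c=cam("wrist"); cv2.imwrite("pics/w20.png",c["img"][220:340,200:440,::-1]);st()
E
```

```text
time: 18.82
tcp_pos: [0.6034, -0.3368, 0.0582]
eef_rot: [[0.172, 0.985, 0.003], [0.985, -0.172, -0.001], [-0.001, 0.003, -1.0]]
wrist_force: [-0.2, 0.1, -0.1]
width: 0.0768
t 18.82 p [ 603.4 -336.8   58.2] yaw 80.12 F [-0.2  0.1 -0.1] w 76.8 q [-33.  37.  90.   0.  53. -23.]
t 18.87 p [ 603.4 -336.7   58.1] yaw 80.13 F [0.3 0.1 0.5] w 77.0 q [-33.  37.  90.   0.  53. -23.]
```

View pics/w20.png

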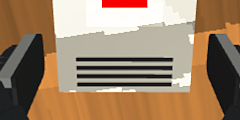

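```bash
python3 -m crank '[0,-2,0,0,0,0,0.7,0,-2,0,0,0,0,0.5,0,-2,0,0,0,0,0.3,0,-2,0,0,0,0,0.2,0,-2,0,0,0,0,0.1,0,-2,0,0,0,0,-0.2,0,-2,0,0,0,0,-0.3,0,-2,0,0,0,0,-0.3]' 50
python3 - <<'E'
from h import *
o=st(); 
c=cam("wrist"); cv2.imwrite("pics/w21.png",c["img"][:,:,::-1]);st()
E
```

```text
time: 19.53
tcp_pos: [0.6015, -0.3365, 0.058]
eef_rot: [[0.171, 0.985, 0.002], [0.985, -0.171, -0.001], [-0.001, 0.003, -1.0]]
wrist_force: [0.5, 0.5, 2.9]
width: 0.055
t 19.53 p [ 601.5 -336.5   58. ] yaw 80.13 F [0.5 0.5 2.9] w 55.0 q [-33.  37.  90.   0.  53. -23.]
t 19.58 p [ 601.5 -336.5   58. ] yaw 80.12 F [-0.5 -0.5  2.2] w 55.0 q [-33.  37.  90.   0.  53. -23.]
```

View pics/w21.png

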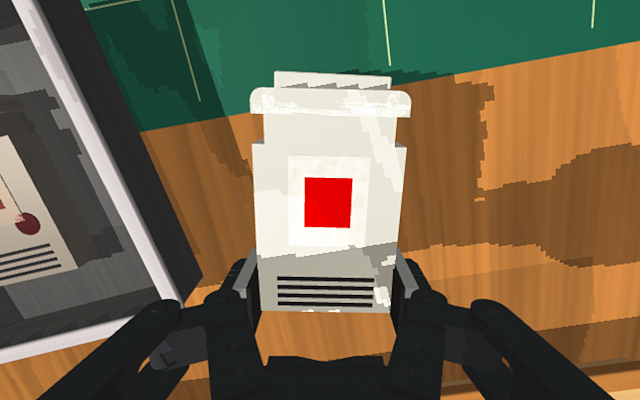

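```bash
python3 - <<'E'
from h import *
print(W(-170,-.2,101)); go(W(-170,-.2,101),down(107))
E
```

```text
[np.float64(0.5563107356285145), np.float64(-0.13010016885107362), 0.101]
shift mm [195.6 -79.8 -43.3] rot [  0.14   0.07 -26.88]
```

```bash
python3 -m crank '[0,0,-15,0,0,0,-0.3,0,0,-40,0,0,0,-0.3,15,-6,-60,0,0,-3,-0.3,45,-18,-60,0,0,-9,-0.3,80,-32,-60,0,0,-15,-0.3,115,-47,-60,0,0,-21,-0.3,150,-61,-55,0,0,-26,-0.3,175,-72,-50,0,0,-26.9,-0.3,190,-78,-45,0,0,-26.9,-0.3,196,-80,-43,0,0,-26.9,-0.3,196,-80,-43,0,0,-26.9,-0.3,196,-80,-43,0,0,-26.9,-0.3]'
python3 - <<'E'
from h import *
o=st(); print(SI(o["tcp_pos"]));
c=cam("wrist"); cv2.imwrite("pics/w22.png",c["img"][:,:,::-1]);
o=st(); print(SI(o["tcp_pos"])); go(W(-164.4,0,101.5),down(107))
E
```

```text
time: 20.58
tcp_pos: [0.5568, -0.1304, 0.1008]
eef_rot: [[-0.293, 0.956, 0.003], [0.956, 0.293, -0.002], [-0.002, 0.002, -1.0]]
wrist_force: [-0.3, -0.5, -0.6]
width: 0.055
t 20.58 p [ 556.8 -130.4  100.8] yaw 107.02 F [-0.3 -0.5 -0.6] w 55.0 q [-18.  23. 107.  -0.  50. -35.]
[-170.4   -0.6]
t 20.63 p [ 557.1 -130.9  100.9] yaw 106.97 F [ 0.8 -0.1 -0.1] w 55.4 q [-18.  23. 107.  -0.  50. -35.]
[-171.    -0.7]
shift mm [ 6.6 -0.7 -0.6] rot [ 0.17  0.16 -0.03]
```

View pics/w22.png

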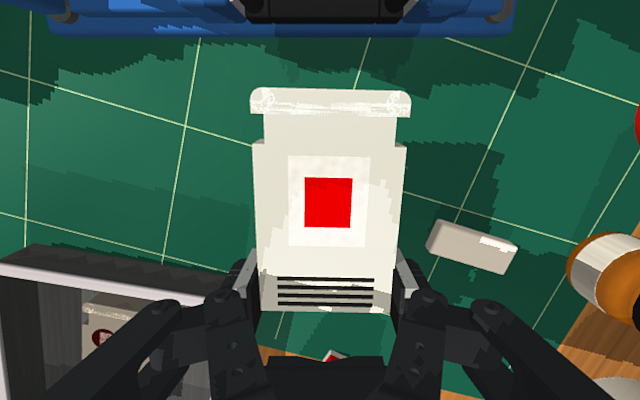

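```bash
python3 - <<'E'
import cv2,numpy as np
for n in ("15","22"):
    t=cv2.imread(f"pics/w{n}.png"); cv2.imwrite(f"pics/z{n}.png",cv2.resize(t[75:320,235:425],None,fx=3,fy=3,interpolation=cv2.INTER_LINEAR)[:600] if 0 else cv2.resize(t[75:275,235:425],None,fx=3,fy=3,interpolation=cv2.INTER_LINEAR))
E
```

```text
(no output)
```

View pics/z15.png

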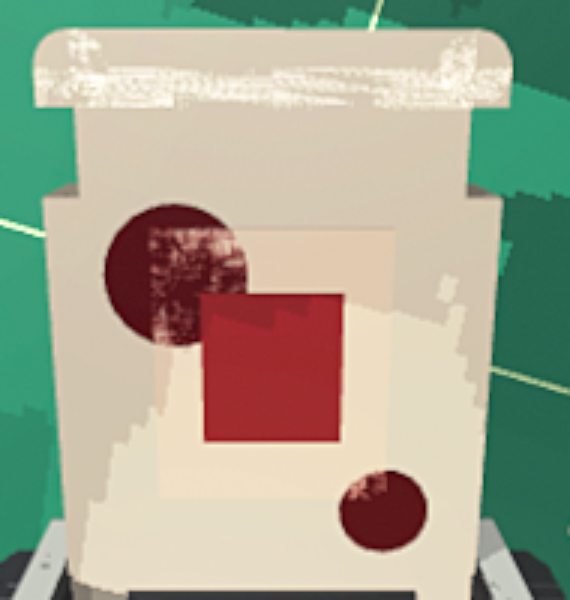

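View pics/z22.png

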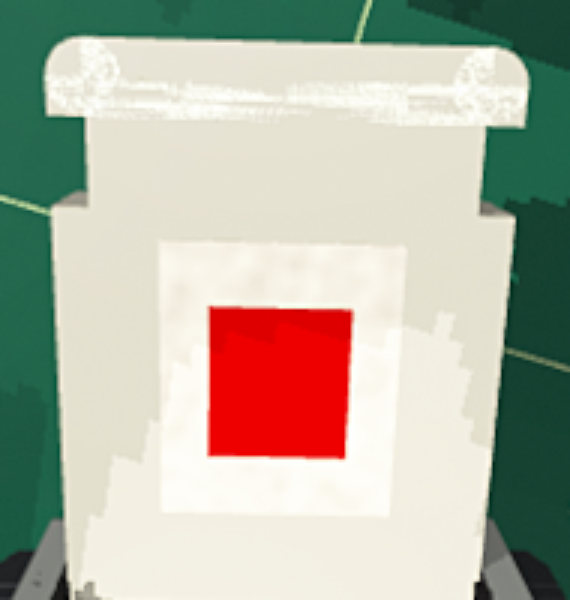

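```bash
python3 - <<'E'
from h import *
go(W(-145,-.1,101.2),down(108.4))
E
python3 -m crank '[8,-0.5,-0.2,0.1,0.1,-0.7,-0.3,16,-0.5,-0.2,0.1,0.1,-1.4,-0.3,22,-0.5,-0.2,0.1,0.1,-1.4,-0.3,25,-0.5,-0.2,0.1,0.1,-1.4,-0.3,25,-0.5,-0.2,0.1,0.1,-1.4,-0.3,25,-0.5,-0.2,0.1,0.1,-1.4,-0.3]'
python3 - <<'E'
from h import *
o=st(); print(SI(o["tcp_pos"]));
c=cam("wrist"); cv2.imwrite("pics/w23.png",c["img"][:,:,::-1]);
t=c["img"][:,:,::-1];cv2.imwrite("pics/z23.png",cv2.resize(t[20:220,230:430],None,fx=3,fy=3,interpolation=cv2.INTER_LINEAR))
s=cam("scene"); cv2.imwrite("pics/s23.png",cv2.resize(s["img"][160:260,250:370,::-1],None,fx=6,fy=6,interpolation=cv2.INTER_CUBIC))
o=st(); print(SI(o["tcp_pos"]))
E
```

```text
shift mm [26.  -0.6 -0.3] rot [ 0.17  0.16 -1.43]
time: 21.13
tcp_pos: [0.5481, -0.1055, 0.1006]
eef_rot: [[-0.317, 0.949, -0.0], [0.949, 0.317, 0.0], [0.0, -0.0, -1.0]]
wrist_force: [-0.1, 0.2, -0.6]
width: 0.0549
t 21.13 p [ 548.1 -105.5  100.6] yaw 108.45 F [-0.1  0.2 -0.6] w 54.9 q [-15.  22. 109.   0.  50. -34.]
[-144.1    0.5]
t 21.23 p [ 548.3 -105.8  100.7] yaw 108.43 F [ 0.  -1.  -0.7] w 55.1 q [-15.  22. 109.   0.  50. -34.]
[-144.4    0.4]
```

View pics/w23.png

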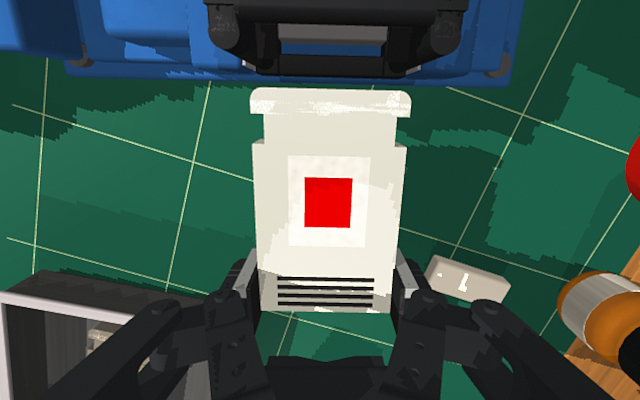

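View pics/z23.png

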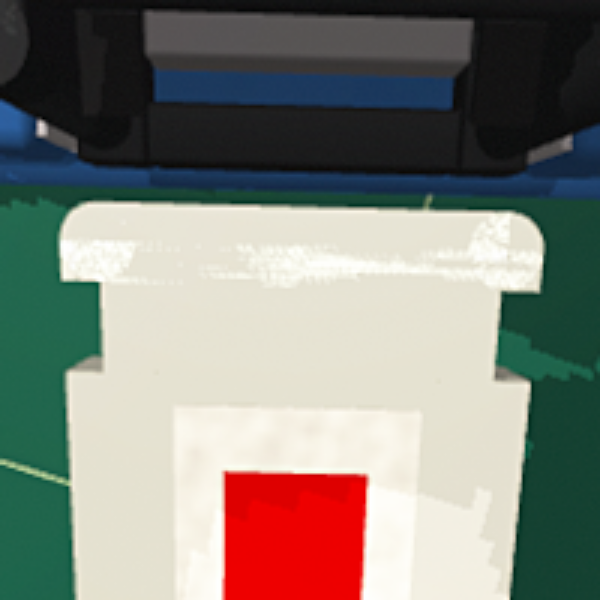

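View pics/s23.png

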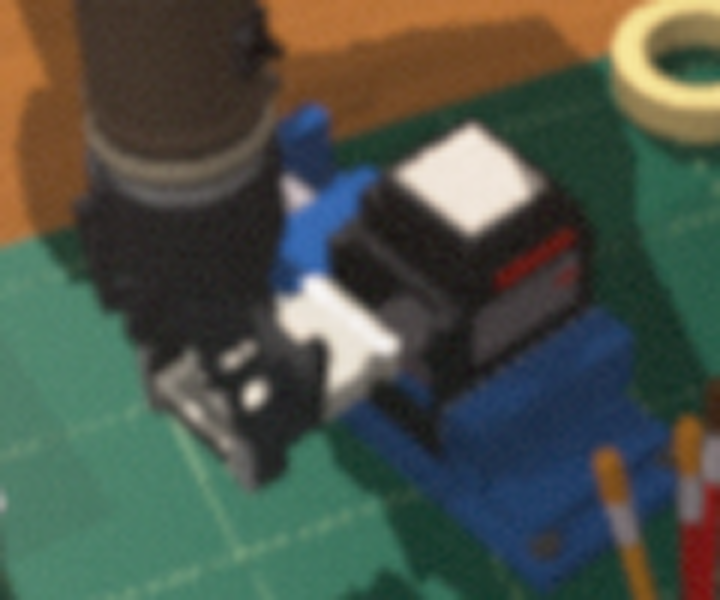

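```bash
python3 -m crank '[5,0.6,-0.3,0,0,0,-0.3,10,0.75,-0.5,0,0,0,-0.3,15,0.9,-0.5,0,0,0,-0.3,18,1,-0.5,0,0,0,-0.3,21,1,-0.5,0,0,0,-0.3,24,1.1,-0.5,0,0,0,-0.3,27,1.2,-0.5,0,0,0,-0.3,27,1.2,-0.5,0,0,0,-0.3]'
python3 - <<'E'
from h import *
o=st(); print(SI(o["tcp_pos"]));
c=cam("wrist"); t=c["img"][:,:,::-1];cv2.imwrite("pics/z24.png",cv2.resize(t[20:280,220:440],None,fx=2.2,fy=2.2,interpolation=cv2.INTER_LINEAR))
o=st(); print(SI(o["tcp_pos"]))
E
```

```text
time: 21.9
tcp_pos: [0.5405, -0.0791, 0.101]
eef_rot: [[-0.317, 0.949, -0.001], [0.949, 0.317, 0.001], [0.001, -0.0, -1.0]]
wrist_force: [-0.6, -1.0, 0.4]
width: 0.0551
t 21.9 p [540.5 -79.1 101. ] yaw 108.45 F [-0.6 -1.   0.4] w 55.1 q [-13.  21. 110.   0.  49. -31.]
[-1.166e+02  1.000e-01]
t 21.95 p [540.6 -79.4 101.1] yaw 108.45 F [-0.3 -0.4 -0.5] w 55.1 q [-13.  21. 110.   0.  49. -31.]
[-1.169e+02  1.000e-01]
```

View pics/z24.png

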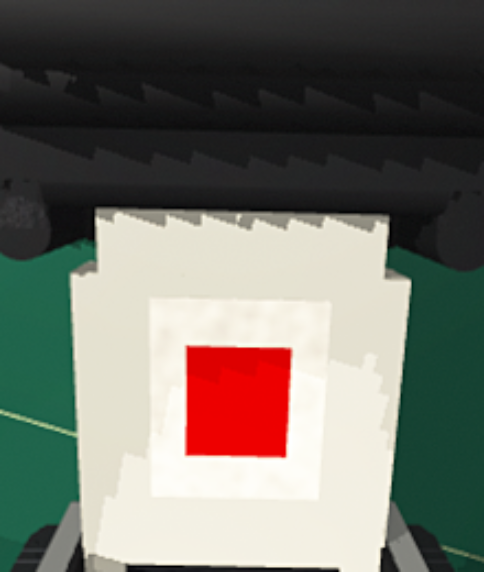

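```bash
python3 -m crank '[4,0.1,0,0,0,0,-0.3,8,0.3,0,0,0,0,-0.3,12,0.4,0,0,0,0,-0.3,16,0.5,0,0,0,0,-0.3,20,0.6,0,0,0,0,-0.3,24,0.7,0,0,0,0,-0.3,28,0.8,0,0,0,0,-0.3,28,0.8,0,0,0,0,-0.3]'
python3 - <<'E'
from h import *
o=st(); print(SI(o["tcp_pos"]));
E
```

```text
time: 22.62
tcp_pos: [0.5322, -0.0521, 0.101]
eef_rot: [[-0.317, 0.949, -0.001], [0.949, 0.317, 0.001], [0.001, -0.001, -1.0]]
wrist_force: [-1.1, 0.1, -0.9]
width: 0.055
t 22.62 p [532.2 -52.1 101. ] yaw 108.46 F [-1.1  0.1 -0.9] w 55.0 q [-10.  20. 112.   0.  49. -29.]
[-88.3   0.1]
```

```bash
python3 -m crank '[4,0.2,0,0,0,0,-0.3,8,0.3,0,0,0,0,-0.3,12,0.4,0,0,0,0,-0.3,16,0.5,0,0,0,0,-0.3,20,0.6,0,0,0,0,-0.3,23,0.7,0,0,0,0,-0.3,23,0.7,0,0,0,0,-0.3]'
python3 - <<'E'
from h import *
o=st(); print(SI(o["tcp_pos"]));
c=cam("wrist"); t=c["img"][:,:,::-1];cv2.imwrite("pics/w25.png",t)
E
```

```text
time: 23.2
tcp_pos: [0.5257, -0.0302, 0.101]
eef_rot: [[-0.317, 0.949, -0.001], [0.949, 0.317, 0.001], [0.001, -0.001, -1.0]]
wrist_force: [-0.9, 0.2, -0.7]
width: 0.0554
t 23.2 p [525.7 -30.2 101. ] yaw 108.46 F [-0.9  0.2 -0.7] w 55.4 q [ -8.  19. 113.   0.  48. -27.]
[-65.5   0. ]
```

View pics/w25.png

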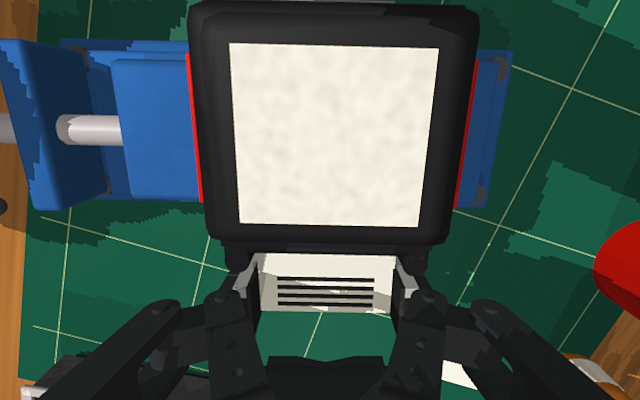

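```bash
python3 -m crank '[0,0,0,0,0,0,0.3,0,0,0,0,0,0,0.6,0,0,0,0,0,0,0.8,0,0,0,0,0,0,0.8,-5,0,-10,0,0,0,0.8,-15,0,-35,0,0,0.7,0.6,-35,-1,-55,0,0,1.5,-0.5,-42,-1,-55,0,0,1.5,-1,-42,-1,-55,0,0,1.5,-1,-42,-1,-55,0,0,1.5,-1,-42,-1,-55,0,0,1.5,-1]'
python3 - <<'E'
from h import *
o=st(); print(SI(o["tcp_pos"])); 
c=cam("wrist"); t=c["img"][:,:,::-1];cv2.imwrite("pics/w26.png",t);np.save("w26.npy",dict(c),allow_pickle=True)
go(W(-104,-.2,106),down(106.95))
E
```

```text
time: 24.17
tcp_pos: [0.537, -0.0705, 0.1549]
eef_rot: [[-0.291, 0.957, -0.003], [0.957, 0.291, 0.001], [0.002, -0.003, -1.0]]
wrist_force: [-0.9, -0.1, 0.2]
width: 0.0075
t 24.17 p [537.  -70.5 154.9] yaw 106.92 F [-0.9 -0.1  0.2] w 7.5 q [-12.  16. 109.   0.  55. -29.]
[-107.4    1. ]
shift mm [ 3.   1.4 48.7] rot [-0.17 -0.14 -0.01]
```

View pics/w26.png

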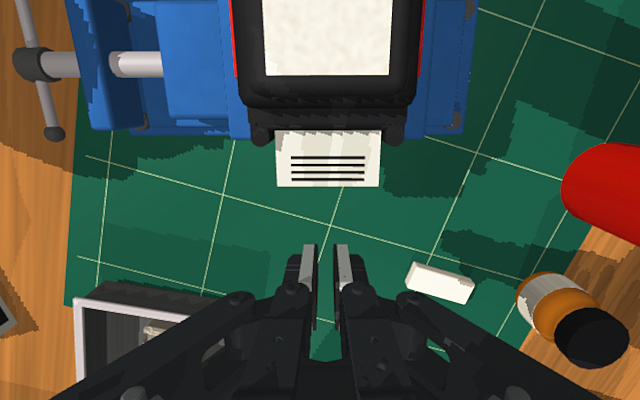

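```bash
python3 - <<'E'
from h import *
c=np.load("w26.npy",allow_pickle=True).item()
print(SI(px(c,276.5,187,.102)),SI(px(c,380,186,.102)))
E
python3 -m crank '[0,1.2,20,0,0,0,-1,0,1.2,40,0,0,0,-1,0,1.2,49,0,0,0,-1,0,1.2,49,0,0,0,-1,0,1.2,49,0,0,0,-1]'
python3 - <<'E'
from h import *
o=st(); print(SI(o["tcp_pos"])); 
c=cam("wrist"); t=c["img"][:,:,::-1];cv2.imwrite("pics/w27.png",t)
s=cam("scene"); cv2.imwrite("pics/s27.png",cv2.resize(s["img"][160:260,250:370,::-1],None,fx=6,fy=6,interpolation=cv2.INTER_CUBIC))
o=st();print(SI(o["tcp_pos"]))
E
```

```text
[-77.7  27.8] [-77.1 -29.7]
time: 24.63
tcp_pos: [0.5384, -0.07, 0.106]
eef_rot: [[-0.292, 0.957, -0.003], [0.957, 0.292, 0.001], [0.002, -0.003, -1.0]]
wrist_force: [-0.2, 0.0, 0.0]
width: 0.0004
t 24.63 p [538.4 -70.  106. ] yaw 106.96 F [-0.2  0.   0. ] w 0.4 q [-12.  20. 110.   0.  50. -29.]
[-107.3   -0.6]
t 24.73 p [540.1 -70.6 107.7] yaw 106.94 F [-0.  -0.2 -0.4] w 0.1 q [-12.  20. 110.   0.  50. -29.]
[-108.3   -2. ]
```

View pics/w27.png

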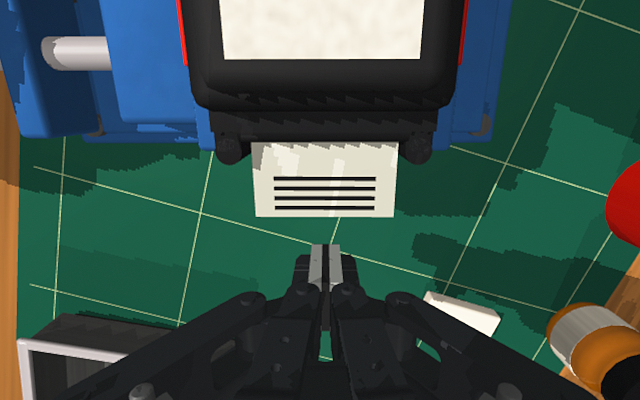

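View pics/s27.png

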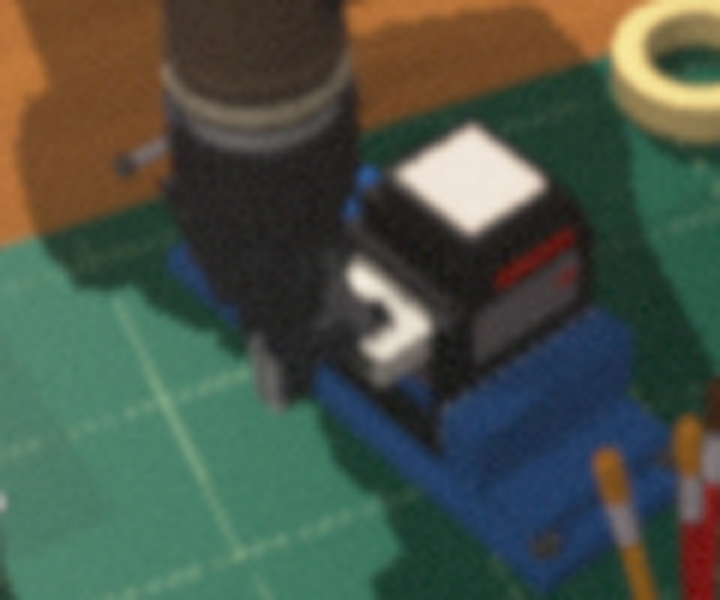

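```bash
python3 -m crank '[4,0,0,0,0,0,-1,8,0,0,0,0,0,-1,12,0,0,0,0,0,-1,15,0,0,0,0,0,-1,18,0,0,0,0,0,-1,21,0,0,0,0,0,-1,24,0,0,0,0,0,-1,27,0,0,0,0,0,-1,30,0,0,0,0,0,-1,30,0,0,0,0,0,-1]'
python3 - <<'E'
from h import *
o=st(); print(SI(o["tcp_pos"])); 
c=cam("wrist"); t=c["img"][:,:,::-1];cv2.imwrite("pics/w28.png",t)
E
```

```text
time: 25.57
tcp_pos: [0.5324, -0.0432, 0.1079]
eef_rot: [[-0.292, 0.956, 0.004], [0.956, 0.292, -0.003], [-0.004, 0.003, -1.0]]
wrist_force: [1.9, -4.6, 0.4]
width: 0.0001
t 25.57 p [532.4 -43.2 107.9] yaw 107.0 F [ 1.9 -4.6  0.4] w 0.1 q [ -9.  19. 112.  -0.  49. -26.]
[-79.9  -2.6]
```

View pics/w28.png

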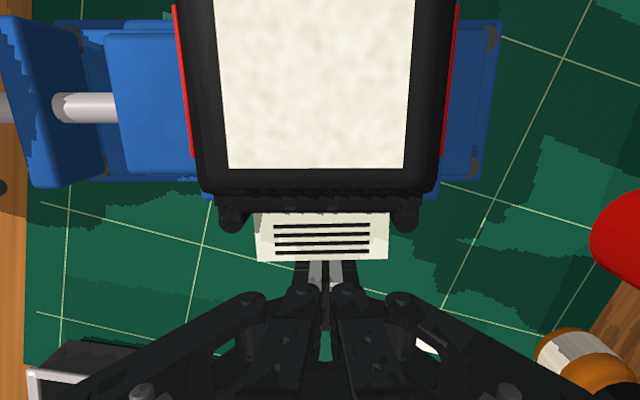

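```bash
python3 -m crank '[2,0.2,0,0,0,0,-1,4,0.4,0,0,0,0,-1,6,0.6,0,0,0,0,-1,8,0.8,0,0,0,0,-1,10,1,0,0,0,0,-1,10,1,0,0,0,0,-1]'
python3 -m crank '[1.5,0,0,0,0,0,-1,3,0,0,0,0,0,-1,4.5,0,0,0,0,0,-1,4.5,0,0,0,0,0,-1]'
python3 - <<'E'
from h import *
o=st(); print(SI(o["tcp_pos"])); 
c=cam("wrist"); t=c["img"][:,:,::-1];cv2.imwrite("pics/w29.png",t)
E
```

```text
time: 26.12
tcp_pos: [0.528, -0.031, 0.1068]
eef_rot: [[-0.291, 0.957, -0.002], [0.957, 0.291, 0.002], [0.002, -0.001, -1.0]]
wrist_force: [0.9, 0.1, 0.8]
width: 0.0001
time: 26.45
tcp_pos: [0.5278, -0.0298, 0.1072]
eef_rot: [[-0.293, 0.956, 0.0], [0.956, 0.293, -0.004], [-0.004, -0.001, -1.0]]
wrist_force: [-0.2, -8.7, -0.4]
width: -0.0
t 26.45 p [527.8 -29.8 107.2] yaw 107.06 F [-0.2 -8.7 -0.4] w -0.0 q [ -8.  18. 112.  -0.  49. -25.]
[-65.8  -2. ]
```

View pics/w29.png

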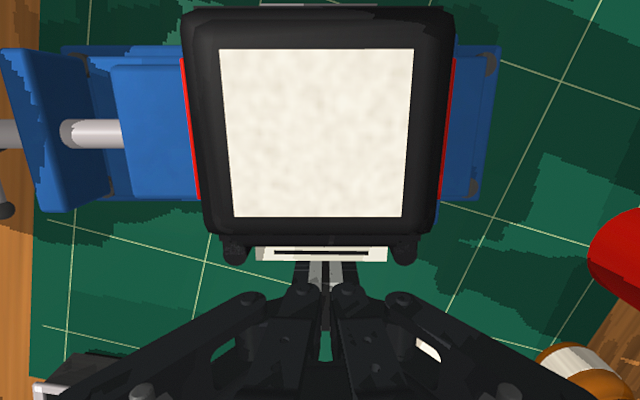

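```bash
f(){ python3 -c "
from h import *
o=st(); print(SI(o['tcp_pos']), 'Fx', round(float(o['wrist_force'][:2]@X),1))"; }; 
python3 -m crank '[1,0,0,0,0,0,-1,2,0,0,0,0,0,-1,2,0,0,0,0,0,-1]' >/dev/null; f
python3 -m crank '[1,0,0,0,0,0,-1,2,0,0,0,0,0,-1,2,0,0,0,0,0,-1]'>/dev/null; f
```

```text
t 26.75 p [528.5 -29.3 107.8] yaw 107.08 F [  1.  -13.3  -0.2] w -0.5 q [ -8.  18. 112.  -0.  49. -24.]
[-65.5  -2.9] Fx -13.0
t 27.0 p [528.5 -29.2 108. ] yaw 107.16 F [  2.1 -18.   -2. ] w 0.0 q [ -8.  18. 112.  -1.  49. -24.]
[-65.3  -2.9] Fx -17.9
```

```bash
python3 - <<'E'
from h import *
c=cam("wrist"); t=c["img"][:,:,::-1];np.save("w30.npy",dict(c),allow_pickle=True);cv2.imwrite("pics/z30.png",cv2.resize(t[200:320,210:450],None,fx=3.3,fy=3.3,interpolation=cv2.INTER_LINEAR))
s=cam("scene"); cv2.imwrite("pics/s30.png",cv2.resize(s["img"][160:260,250:370,::-1],None,fx=6,fy=6,interpolation=cv2.INTER_CUBIC))
E
```

```text
(no output)
```

View pics/z30.png

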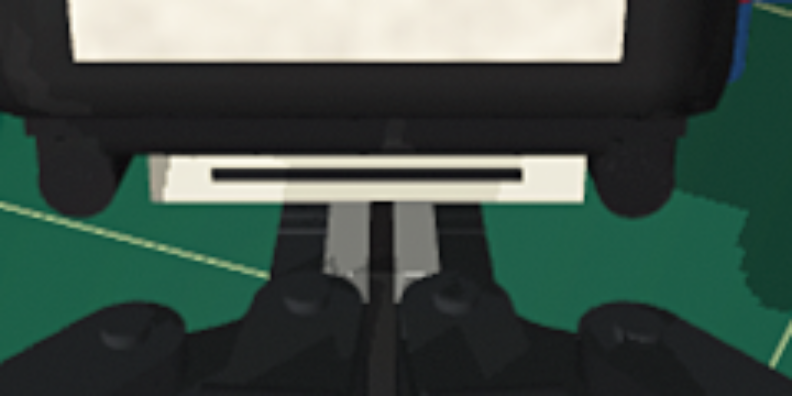

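View pics/s30.png

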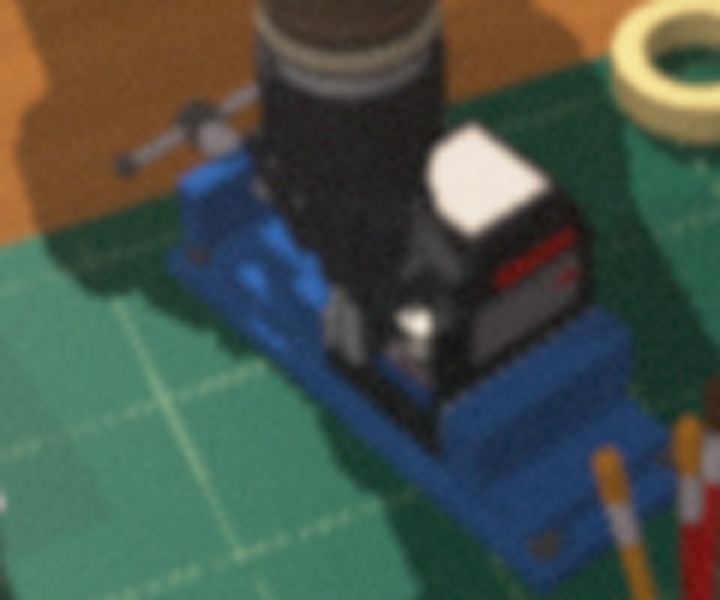

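```bash
python3 - <<'E'
from h import *
c=np.load("w30.npy",allow_pickle=True).item()
f=lambda x,y,z: SI(px(c,210+x/3.3,200+y/3.3,z))
print("thumb",f(165,202,.102),f(585,202,.102)); print("post front z102",f(80,215,.102),f(635,217,.102)); print("label front",f(74,62,.138),f(622,62,.138))
print("ribs",f(366,174,.102))
c=np.load("w3.npy",allow_pickle=True).item()
g=lambda x,y,z: SI(px(c,180+x/2.7,60+y/2.7,z))
print("home: thumb top",g(345,541,.102),g(486,539,.102),"bottom",g(345,555,.086),"post",g(322,557,.102),"label front",g(339,519,.138),g(491,518,.138))
E
```

```text
thumb [-56.6  25. ] [-56.5 -30.1]
post front z102 [-58.6  36.3] [-58.7 -36.8]
label front [-22.9  24.2] [-22.7 -24.4]
ribs [-52.5  -1.3]
home: thumb top [-51.1  25.3] [-50.5 -28.9] bottom [-66.   26.4] post [-57.9  34.3] label front [-23.6  24.9] [-23.5 -26. ]
```

```bash
f(){ python3 -c "
from h import *
o=st(); print(SI(o['tcp_pos']), 'Fx', round(float(o['wrist_force'][:2]@X),1), 'Fy', round(float(o['wrist_force'][:2]@Y),1))"; }; f
python3 -m crank '[0,-1,0.5,0,0,0,-1,0,-2,1,0,0,0,-1,0,-2,1,0,0,0,-1]' >/dev/null; f
```

```text
t 27.1 p [528.5 -29.2 108. ] yaw 107.14 F [  2.2 -18.4  -2. ] w -0.1 q [ -8.  18. 112.  -1.  49. -24.]
[-65.4  -2.9] Fx -18.2 Fy 3.2
t 27.35 p [528.2 -29.3 107.7] yaw 107.08 F [  4.9 -15.7  -0.1] w 0.0 q [ -8.  18. 113.  -1.  49. -24.]
[-65.4  -2.6] Fx -16.5 Fy -0.1
```

```bash
f(){ python3 -c "
from h import *
o=st(); print(SI(o['tcp_pos']), 'Fx', round(float(o['wrist_force'][:2]@X),1), 'Fy', round(float(o['wrist_force'][:2]@Y),1))"; }; 
python3 -m crank '[0.5,-1,0,0,0,0,-1,1,-1,0,0,0,0,-1,1,-1,0,0,0,0,-1]' >/dev/null; f

```

```text
t 27.6 p [528.2 -29.3 108.3] yaw 107.11 F [  6.4 -17.2  -2. ] w -0.1 q [ -8.  18. 113.  -1.  48. -24.]
[-65.3  -2.6] Fx -18.3 Fy -1.2
```

```bash
python3 - <<'E'
from h import *
c=np.load("w30.npy",allow_pickle=True).item()
f=lambda x,y,z: SI(px(c,210+x/3.3,200+y/3.3,z))
for z in (.10,.11,.12,.13,.14,.15): print(z,"knuckle",f(130,303,z),"inner",f(300,275,z),"post",f(80,215,z))
print("fingertip/thumb line", [ (z,f(382,203,z)) for z in (.102,.095,.086,.082)])
print(SI(c["p"]),c["p"])
E
```

```text
0.1 knuckle [-73.3  31.2] inner [-68.8   7.7] post [-59.7  37. ]
0.11 knuckle [-66.6  28.5] inner [-62.5   6.9] post [-54.   33.8]
0.12 knuckle [-59.8  25.8] inner [-56.1   6. ] post [-48.4  30.6]
0.13 knuckle [-53.1  23.1] inner [-49.7   5.2] post [-42.7  27.5]
0.14 knuckle [-46.3  20.4] inner [-43.3   4.4] post [-37.   24.3]
0.15 knuckle [-39.6  17.7] inner [-36.9   3.6] post [-31.4  21.1]
fingertip/thumb line [(0.102, array([-56.7,  -3.4])), (0.095, array([-60.5,  -3.5])), (0.086, array([-65.5,  -3.5])), (0.082, array([-67.7,  -3.6]))]
[11.  -2.6] [0.50602262 0.04378373 0.22478259]
```

```bash
python3 - <<'E'
from h import *
c=np.load("w2.npy",allow_pickle=True).item(); print("cam",SI(c["p"]))
f=lambda x,y,z:SI(px(c,180+x/2.7,60+y/2.7,z))
print("w2 home thumb edge z102",f(406,130,.102),f(574,122,.102),"rear vis",f(403,95,.102),f(577,86,.102))
c=np.load("w3.npy",allow_pickle=True).item();print("cam",SI(c["p"]))
g=lambda x,y,z: SI(px(c,180+x/2.7,60+y/2.7,z))
print("w3 edge",g(345,555,.102),g(486,554,.102))
c=np.load("w3.npy",allow_pickle=True).item()
cv2.imwrite("pics/z3.png",cv2.resize(c["img"][235:290,280:390,::-1],None,fx=7,fy=7,interpolation=cv2.INTER_LINEAR))
c=np.load("w2.npy",allow_pickle=True).item()
cv2.imwrite("pics/z2.png",cv2.resize(c["img"][70:120,305:415,::-1],None,fx=7,fy=7,interpolation=cv2.INTER_LINEAR))
E
```

```text
cam [-51.4  31.2]
w2 home thumb edge z102 [-57.8  26.8] [-57.9 -28.7] rear vis [-46.7  27.3] [-46.7 -29.5]
cam [107.1   6.9]
w3 edge [-57.1  25.4] [-56.9 -29.1]
```

View pics/z3.png

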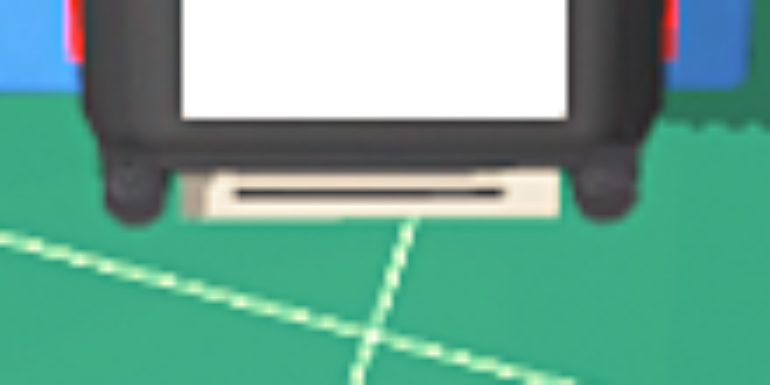

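View pics/z2.png

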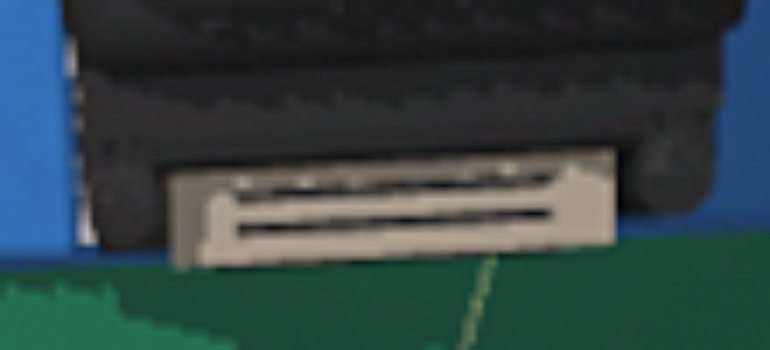

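```bash
python3 -m crank '[-3,0,0,0,0,0,-1,-8,0,0,0,0,0,-1,-20,0,0,0,0,0,-1,-32,0,0,0,0,0,-1,-40,0,-15,0,0,0,-1,-40,0,-50,0,0,0,-1,-20,0,-90,0,0,0,-1,20,0,-125,0,0,0,-1,60,0,-155,0,0,0,-1,100,0,-170,0,0,0,-1,130,0,-170,0,0,0,-1,130,0,-170,0,0,0,-1,130,0,-170,0,0,0,-1]'
python3 - <<'E'
from h import *
o=st(); print(SI(o["tcp_pos"]))
c=cam("wrist"); np.save("w31.npy",dict(c),allow_pickle=True);cv2.imwrite("pics/w31.png",c["img"][:,:,::-1]);print(SI(c["p"]))
E
```

```text
time: 28.68
tcp_pos: [0.4851, 0.1026, 0.2772]
eef_rot: [[-0.295, 0.955, 0.001], [0.955, 0.295, 0.002], [0.001, 0.002, -1.0]]
wrist_force: [-0.1, 0.3, -0.8]
width: -0.0001
t 28.68 p [485.1 102.6 277.2] yaw 107.17 F [-0.1  0.3 -0.8] w -0.1 q [  7.   2. 109.   0.  68. -10.]
[73.4  0.3]
[148.3   0.5]
```

View pics/w31.png

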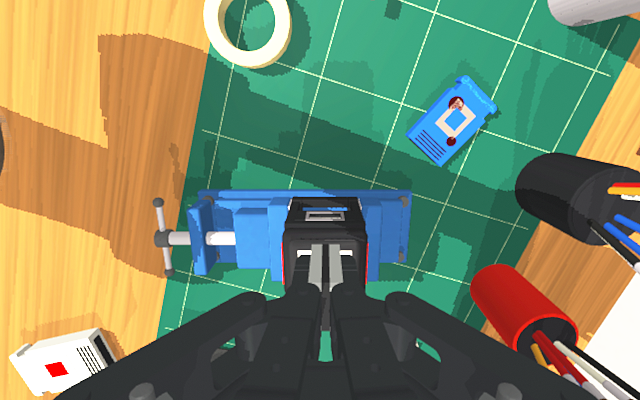

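```bash
python3 - <<'E'
from h import *
go([.5097,-.0987,.2802],down(104.1))
E
```

```text
shift mm [-198.1  -35.3   -3.9] rot [-0.   -0.01  2.99]
```

```bash
python3 -m crank '[-40,-7,-4,0,0,3,-1,-80,-14,-4,0,0,3,-1,-120,-21,-4,0,0,3,-1,-160,-28,-4,0,0,3,-0.5,-190,-34,-4,0,0,3,0,-198,-35,-4,0,0,3,0,-198,-35,-4,0,0,3,0,-198,-35,-4,0,0,3,0]'
python3 - <<'E'
from h import *
o=st()
c=cam("wrist"); np.save("w32.npy",dict(c),allow_pickle=True);cv2.imwrite("pics/w32.png",c["img"][:,:,::-1])
cv2.imwrite("pics/z32.png",cv2.resize(c["img"][70:120,305:415,::-1],None,fx=7,fy=7,interpolation=cv2.INTER_LINEAR))
st()
E
```

```text
time: 29.4
tcp_pos: [0.5089, -0.1001, 0.2789]
eef_rot: [[-0.238, 0.971, -0.003], [0.971, 0.238, 0.002], [0.002, -0.002, -1.0]]
wrist_force: [0.2, 0.6, 0.5]
width: 0.0428
t 29.4 p [ 508.9 -100.1  278.9] yaw 103.76 F [0.2 0.6 0.5] w 42.8 q [-16.   5. 106.   0.  69. -30.]
t 29.45 p [509.  -99.1 279.1] yaw 103.86 F [-0.1  0.3 -0.5] w 42.8 q [-16.   5. 106.   0.  69. -30.]
```

View pics/z32.png

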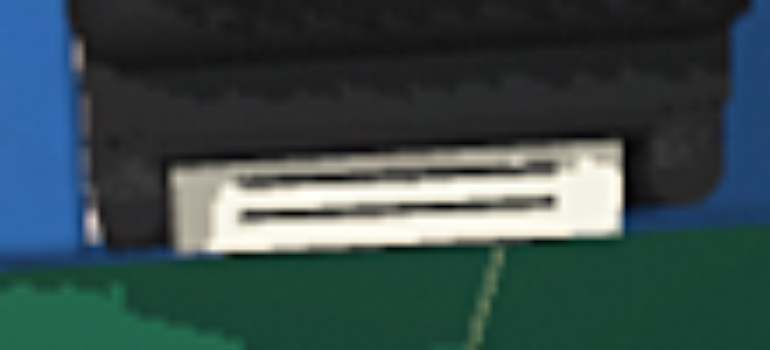

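View pics/w32.png

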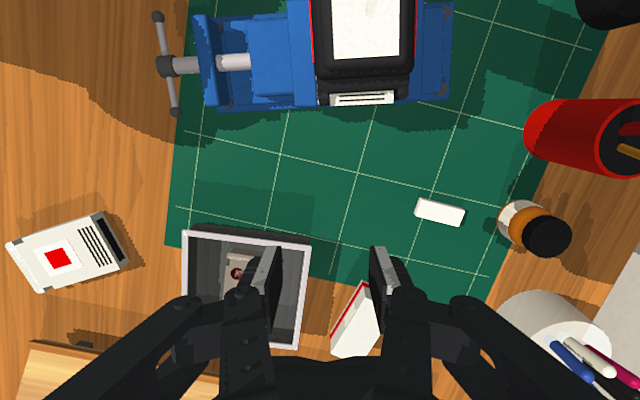

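```bash
python3 - <<'E'
from h import *
for n in ("w2","w32"):
    c=np.load(n+".npy",allow_pickle=True).item()
    im=cv2.resize(c["img"][:130,290:440,::-1],None,fx=5,fy=5,interpolation=cv2.INTER_CUBIC)
    cv2.imwrite(f"pics/y{n}.png",im[50:])
E
```

```text
(no output)
```

View pics/yw2.png

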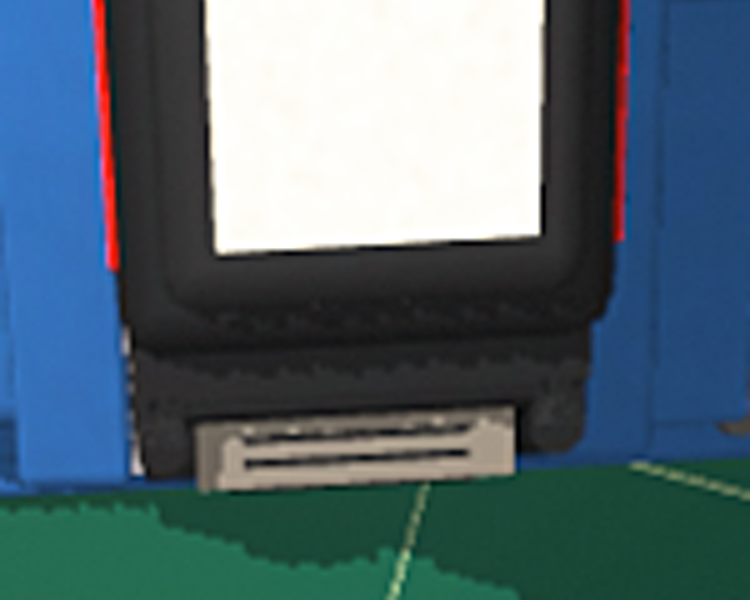

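View pics/yw32.png

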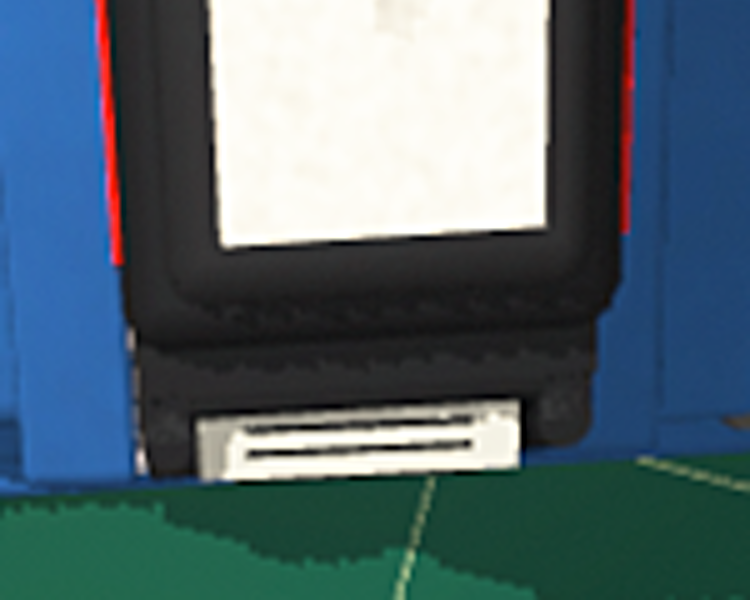

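```bash
python3 - <<'E'
from h import *
c=cam("top"); cv2.imwrite("pics/tf.png",c["img"][:,:,::-1])
st()
E
```

```text
t 29.5 p [509.1 -98.5 279.3] yaw 103.93 F [-0.   0.3 -0.7] w 42.8 q [-16.   5. 106.   0.  69. -30.]
```

View pics/tf.png

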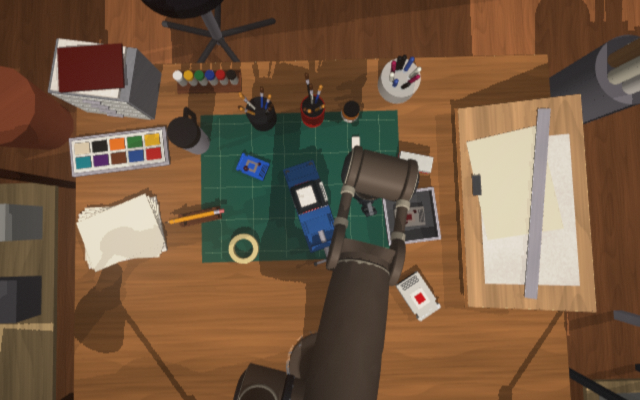

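The final top view shows the pencil on its rest (197,216), the old pad in the tray (413,215), and the other things where they started. I'm handing the job in.

```bash
python3 -c "
from workcell import ctrl
print(ctrl.hand_in())"
```

```text
the job is handed in; nothing more can be done
None
```

I changed the pad and handed the job in at about 29.5 s of the 72 s; no verdict was reported.

**What I did:** I pushed the spent pad about 23 mm loose through the window with the eraser end and laid the pencil back on its rest. I drew the spent pad out and left it flat in the waste tray. Then I slid in the smaller of the two white pads, felt down and thumb end outwards, and pressed it in with closed fingers.

**Last checks:**
- **New pad:** a wrist picture from nearly the same pose as at the start puts its thumb end within about 0.3 mm of where the spent pad sat when home. It looks turned by roughly 0.4 to 0.75°, which the slot's play allows.
- **Pencil, spent pad, other things:** the final top view shows the pencil on its rest, the spent pad in the tray, and the other things where they were, as far as the arm left them visible. The wrist force was about zero.

**What disagreed:**
- **Position of the stamp:** I took the label's middle as the stamp's origin, but it sits about 8 mm off along the slot. So near the end I thought the pad was about 6 mm short while the push force climbed from 9 to 18 N without it moving. Comparing with the first pictures showed it was already at its stop, so I backed off. The push stayed well under the 50 N limit.
- **Catches:** I did not see them snap. That they are in is inferred from the pad's position and from the pad stopping under load.

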